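Scan the label on a clamped sole block

TASK

Take the contact scanner out of its cradle, point it squarely at the round paper label on the wooden block in the tilted clamp, and press its spring nose gently onto the label, part-way in and not to its stop, holding it still for two seconds so that it reads. Then lay the scanner back in its cradle just as it lay, nose the same way and same side up; do not shift the clamp or knock the bottle, the tape roll or the hammer about.

Things in the scene. Friction and masses are not known exactly. Their poses are not given: they have to be found in the camera images.
- wand: Contact scanner, 0.17 to 0.36 kg: grey handle 150 x 30 x 30 mm, black display (40 x 22 mm, 7 mm proud) on top near the rear. Origin: on the long axis at mid-handle, near the centre of mass. x runs along the handle to the nose, z to the display side. In front: black collar 18 mm long, 27 mm round, then a sprung steel nose, 16 mm round, its flat end 125 mm ahead of the origin when free.
- wand_tip (a point): Centre of the flat end of the scanner's steel nose; it moves with the nose. Axes as wand.
- nose (a joint): How far the sprung nose is pushed back into the scanner, in m: 0 free, 0.012 at its stop. About 1.2 N starts it, then 0.6 N per mm (3 mm: 3 N, 6 mm: 4.8 N, 10 mm: 7.2 N, at the stop 8.4 N and then rigid). Best reading about 0.006.
- cradle: Black cradle fixed on the bench, foot 170 x 60 mm, origin under its middle, x lengthways. Two U saddles, 16 mm thick, at x = -55 and +55 mm: floor 41 mm above the bench, slot 37 mm wide, cheeks 6 mm thick with tops 67 mm above the bench. The scanner lies in both, its origin 56 mm above the cradle's, nose to +x. Between the saddles the handle is free for fingers.
- stand: Grey clamp stand fixed on the bench: foot 150 x 170 x 16 mm, origin under its middle, two uprights 149 mm tall at y = -72 and +72 mm. Between them, 125 mm up, a head (122 mm wide) on a stiff hinge along y holds a wooden block, which faces the stand's +x and 20 to 40 degrees upwards. The head keeps its tilt under a 20 N push.
- label (a point): Point on the clamp head's front face, straight behind the centre of the label; z points square out of the label, y along the hinge. The block (134 x 84 mm, rounded ends) stands out here, with the round white label (24 mm) mid-face. Its face lies 20 to 50 mm out along z, different each time and not reported: find it by touch or sight. Steel jaws at y = -53 and +53 mm reach 16 mm out.
- bottle: White glue bottle with a grey cap, 64 mm across, 150 mm tall, standing loose; origin under its middle. Leave alone.
- tape: Cardboard-brown roll, 100 mm across, 45 mm high, lying loose; origin under its middle. Leave alone.
- hammer: Hammer lying loose, handle towards its -x; origin under it. Leave alone.
Things that resemble listed ones, but are neither listed nor needed, are in the scene too. What is shaped like the cradle but yellow is not meant.

How it is judged:
By the outcome, as a careful person would: the job done as asked, in the order asked, and still so for the second after the job is handed in, with the robot touching nothing.
It also fails if it takes over 54 s, if anything falls off the work surface, if the arm or the gripper's body presses on something with over 40 N, if the wrist force passes 120 N, or if a joint passes its speed limit or range.

ROBOT

A 6-joint arm with a two-finger parallel gripper is mounted at the origin on the work surface. World frame = base frame: x ahead of the robot, y to its left, z up, the work surface at z = 0. Lengths are in m, angles in rad, forces in N, time in s.
With the tool pointing down it reaches from about 0.375 to 0.975 m from the base axis. Payload 3.8 kg.
Tool frame: the origin (TCP) lies at the very end of the fingers, on their centre line; the grasp point (between the pads) lies 19 mm behind it; y points along the fingers, z is the direction in which the jaws open and shut, and the axes are right-handed (so a half turn about y gives the same grasp; the last joint's range is limited). The gripper opens to 85 mm and grips with 20 to 120 N. Pads are 22 mm wide; open, the fingers measure 114 mm over their backs; the gripper's body (76 mm by 85 mm) begins 54 mm behind the grasp point. The pads swing forward as they close: fully open they stand 13 mm farther back than shut.
Start: joints at [-1.326, 0.264, 1.604, -0, 1.274, -0.037], TCP at [0.188, -0.648, 0.231] pointing down, gripper open.
Joint ranges: [-2.63, 2.63], [-0.94, 2.18], [0.31, 2.57], [-1.31, 4.45], [0, 2.66], [-2.55, 2.55]. Speed limits (rad/s): [2.57, 2.57, 3.14, 3.14, 3.14, 3.14].

INTERFACE

Orientations are given as a rotation vector (axis times angle).
In Python, from cell import * gives the robot as it stands.
- The arm moves only by the tool apply_moves, never from a script. Its arguments are lists of equal length, an entry for each row: "travel": the shift along the tool's x, y, z in m, a list of three; "turn": the turn, a rotation vector about the tool's x, y, z in rad, a list of three; "grip": the finger opening in m, from 0 to 0.0854. In form: {"travel": [[dx, dy, dz], ...], "turn": [[rx, ry, rz], ...], "grip": [grip, ...]}. A call has 1 to 20 rows; each row shifts and turns the pose as measured when the row begins, along the tool's axes as they then stand; what a row does not reach is not made up. A row lasts 1/8 s, in which the tool goes at most 62.5 mm and 10.7 degrees, less where a joint would pass 70% of its speed; a pose out of reach is approached as far as the arm can. A call is refused whole if a number of a shift passes 0.0625 or a number of a turn 0.188, either way. A call with a gripper value outside its range is refused whole. The fingers move at their own pace and stop on an object; "grip_force" is the grip in N (left out, the last holds). Time passes only in rows, so rows that do not move let the fingers close. It gives the time, the measured TCP pose, the force and the opening at its end, in the units of the state.
- observe(): the state, without advancing time (a new reading comes with each control period).
- get_image(name): name is "scene" or "side" or "wrist"; returns the picture (384x512x3 uint8, red, green, blue); there is no depth.
- camera_info(name): a dict with "camera_matrix" (3x3 intrinsics, pixels), "world_from_camera" (4x4, takes a point from camera to world coordinates). Camera axes: x right, y up, looking along -z (the intrinsics and any distortion apply to the point x, -y, -z); pixel columns grow to the right and rows downward; lengths in m; the calibration is good to about 2 mm. The wrist camera is an equidistant fisheye: a pixel r from the principal point sees the ray r / f radians off the axis. A picture is of the moment at which its call begins: read the wrist's pose just before it. camera_info takes no time and is no camera call; for the wrist camera it gives the pose at the moment of the call.
- sign_off(): hands the job in, once; it reports no verdict.
The state is a dict: "time_s": time; "qpos": joint angles; "qvel": joint speeds; "joint_efforts": joint torques, N m; "ee_pos": TCP position; "orientation": TCP orientation; "force": force on the tool from outside, world axes, zero at the start; "torque": the same for the moment, N m; "grip_width": finger opening in m.
Only numpy, scipy, OpenCV 4.12 (cv2) and the standard library are available. Lean on these libraries where they do the work, as an engineer would, in place of code of your own. Each camera call takes 0.05 s, during which the arm holds its last target. There are 200 camera calls.

## Working session

There is one attempt and no reset: what is moved stays moved. The work goes in short steps, Python scripts to look and compute and a tool call to move; the robot and the scene stay as the last step left them, time stands still between calls to the robot, and variables do not carry over. Pictures are saved under pics/ and viewed, about 8 in all and at most 12, crops included, and the job is handed in when it is done.

Besides the shell and the picture viewer there is one more tool, called after "Call:" as name(argument=value, ...) on one line, values as JSON. apply_moves: Moves the arm, as the interface text tells. Its arguments: {"type":"object","properties":{"travel":{"type":"array"},"turn":{"type":"array"},"grip":{"type":"array"},"grip_force":{"type":"number"}},"required":["travel","turn","grip"]}

```bash
ls; mkdir -p pics
python3 - <<'E'
from cell import *
import cv2,numpy as np
s=observe(); print({k:np.round(v,3) for k,v in s.items()})
for n in ["scene","side","wrist"]:
    im=get_image(n); cv2.imwrite(f"pics/{n}0.png",im[:,:,::-1]); i=camera_info(n); print(n,{k:(np.round(v,4).tolist() if not isinstance(v,str) else v) for k,v in i.items()})
a=cv2.imread("pics/scene0.png");b=cv2.imread("pics/side0.png")
cv2.imwrite("pics/both.png",cv2.resize(np.vstack([a,b]),None,fx=.78,fy=.78))
E
```

```text
pics
{'time_s': np.float64(0.0), 'qpos': array([-1.326,  0.265,  1.605, -0.   ,  1.274, -0.037]), 'qvel': array([-0.001, -0.   , -0.   ,  0.   , -0.001,  0.001]), 'joint_efforts': array([-0.0000e+00, -5.1511e+01, -3.6731e+01,  0.0000e+00,  1.3000e-02,
        0.0000e+00]), 'ee_pos': array([ 0.188, -0.648,  0.23 ]), 'orientation': array([-0.294,  2.073, -2.068]), 'force': array([ 0.439,  0.443, -0.816]), 'torque': array([-0.008, -0.042,  0.031]), 'grip_width': np.float64(0.085)}
scene {'camera_matrix': [[399.0356, 0.0, 254.8084], [0.0, 399.0356, 186.8302], [0.0, 0.0, 1.0]], 'world_from_camera': [[-0.109, -0.7275, 0.6774, 1.4439], [0.9938, -0.0657, 0.0894, 0.1281], [-0.0206, 0.683, 0.7302, 1.0828], [0.0, 0.0, 0.0, 1.0]]}
side {'camera_matrix': [[347.4751, 0.0, 258.504], [0.0, 347.4751, 193.0366], [0.0, 0.0, 1.0]], 'world_from_camera': [[-0.983, 0.1035, -0.1514, 0.3601], [-0.1831, -0.5954, 0.7822, 0.8402], [-0.0092, 0.7967, 0.6043, 0.7782], [0.0, 0.0, 0.0, 1.0]]}
wrist {'camera_matrix': [[297.3186, 0.0, 252.7442], [0.0, 297.3186, 188.5691], [0.0, 0.0, 1.0]], 'world_from_camera': [[0.277, 0.9084, 0.313, 0.2682], [-0.9609, 0.2631, 0.0869, -0.6262], [-0.0034, -0.3248, 0.9458, 0.3731], [0.0, 0.0, 0.0, 1.0]]}
```

Run:
```python
import cv2
for n in ["scene","side"]:
    cv2.imwrite(f"pics/{n}0b.png",cv2.resize(cv2.imread(f"pics/{n}0.png"),(800,600),interpolation=cv2.INTER_CUBIC))
```

```text
(no output)
```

View pics/scene0b.png

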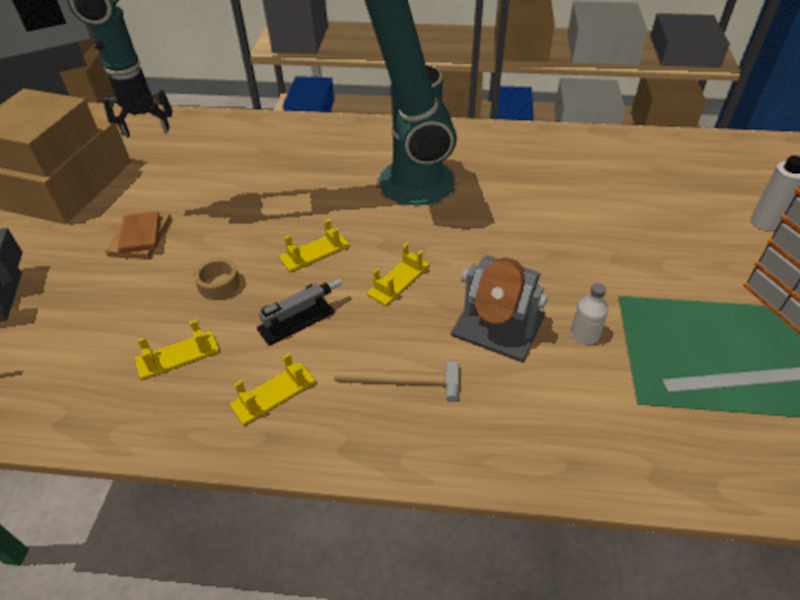

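View pics/side0b.png

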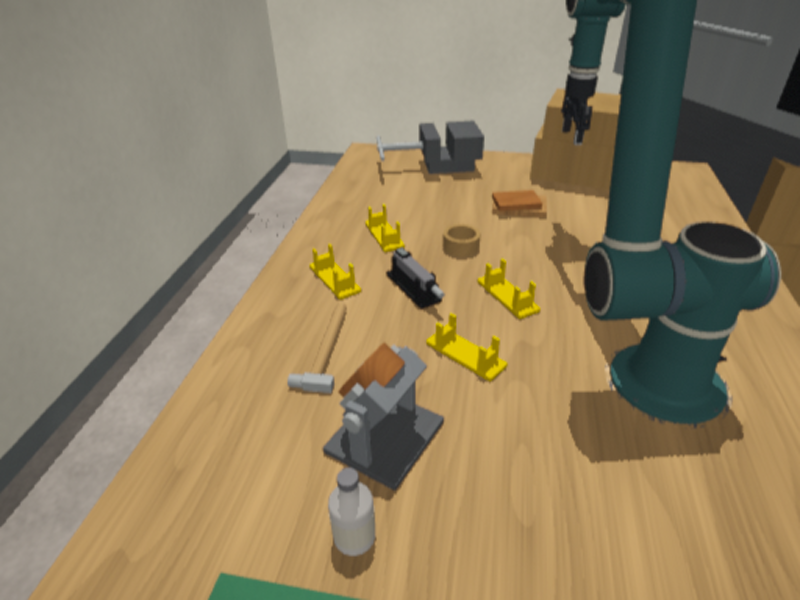

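The scene view shows the scanner in the black cradle at (297,312) on the 800-px picture, and four yellow decoy cradles at (315,250), (398,277), (177,352) and (273,392). The clamp with its label is at (497,293), the bottle at (590,315), the hammer at (400,380) and the tape at (217,280). The side view agrees. Next come close crops of the scanner and the clamp.

```bash
cat > h.py <<'E'
from cell import *
import cv2,numpy as np
from scipy.spatial.transform import Rotation as R
def cam(n):
    i=camera_info(n); return np.array(i["camera_matrix"]),np.array(i["world_from_camera"])
def ray(n,uv):
    K,T=cam(n); u,v=uv
    d=np.array([(u-K[0,2])/K[0,0],-(v-K[1,2])/K[1,1],-1.]); d=T[:3,:3]@d
    return T[:3,3],d/np.linalg.norm(d)
def onz(n,uv,z):
    o,d=ray(n,uv); return o+d*(z-o[2])/d[2]
def proj(n,P):
    K,T=cam(n); p=(np.atleast_2d(P)-T[:3,3])@T[:3,:3]
    return np.c_[K[0,2]-K[0,0]*p[:,0]/p[:,2],K[1,2]+K[1,1]*p[:,1]/p[:,2]]
def tri(a,b):
    (o1,d1),(o2,d2)=ray("scene",a),ray("side",b)
    t=np.linalg.lstsq(np.c_[d1,-d2],o2-o1,rcond=None)[0]
    p,q=o1+t[0]*d1,o2+t[1]*d2; return (p+q)/2,np.linalg.norm(p-q)
E
python3 - <<'E'
import cv2,numpy as np
a=cv2.imread("pics/scene0.png");b=cv2.imread("pics/side0.png")
def crop(im,x,y,w=80,h=60,s=5): return cv2.resize(im[y:y+h,x:x+w],(w*s,h*s),interpolation=cv2.INTER_CUBIC)
out=np.vstack([np.hstack([crop(a,155,170),crop(a,280,162,80,75,4) if 0 else crop(a,285,165)]),np.hstack([crop(b,230,150),crop(b,205,215,100,75,4) if 0 else cv2.resize(b[215:215+75,200:300],(400,300),interpolation=cv2.INTER_CUBIC)])])
cv2.imwrite("pics/crop1.png",out)
E
```

```text
(no output)
```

View pics/crop1.png

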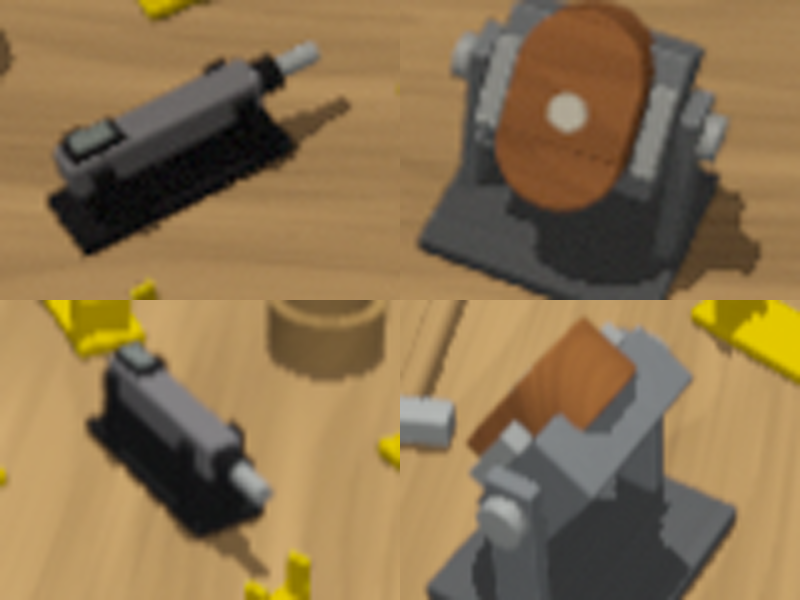

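The crop confirms the grey scanner in the black cradle: nose tip at scene (218,179) and side (282,188), display at (173,198). The label is at scene (318.4,187.4), mid-face on the block.

Run:
```python
from h import *
np.set_printoptions(precision=3,suppress=True)
print("tip",tri((218,179.2),(282.4,188)),onz("scene",(218,179.2),.056),onz("side",(282.4,188),.056))
print("disp",onz("scene",(173.4,198),.078),onz("side",(257.5,161.5),.078))
print("foot",onz("scene",(172,220.8),.0),onz("side",(247.6,175),.0),onz("side",(270,197.6),0),onz("scene",(214.4,200),.0))
print("stand sc L,B",onz("scene",(289.9,213),.016),onz("scene",(336,227.8),.0))
print("stand sd L,B,R",*[onz("side",p,.01) for p in [(208,287.5),(251.5,311),(283.5,268.5)]])
T=R.from_rotvec(observe()["orientation"]).as_matrix(); print("tool axes",T)
K,C=cam("wrist"); t=T.T@(C[:3,3]-observe()["ee_pos"]); print("cam in tool",t, T.T@C[:3,:3])
print("block face pts side", [ray("side",p) for p in [(217,250.7),(246.2,219.5)]])
print("label at z .16-.2", onz("scene",(318.4,187.4),.14),onz("scene",(318.4,187.4),.18))
print("bottle",onz("scene",(590*.64,340*.64),0),"hammer head",onz("scene",(452*.64,385*.64),.02))
```

```text
tip (array([ 0.465, -0.135,  0.057]), np.float64(0.0031994372812773437)) [ 0.466 -0.134  0.056] [ 0.464 -0.138  0.056]
disp [ 0.588 -0.263  0.078] [ 0.575 -0.26   0.078]
foot [ 0.625 -0.273  0.   ] [ 0.62  -0.277  0.   ] [ 0.509 -0.147  0.   ] [ 0.517 -0.143  0.   ]
stand sc L,B [0.566 0.131 0.016] [0.603 0.289 0.   ]
stand sd L,B,R [0.61  0.284 0.01 ] [0.48  0.334 0.01 ] [0.418 0.182 0.01 ]
tool axes [[-0.961 -0.     0.278]
 [-0.278  0.002 -0.961]
 [-0.    -1.    -0.002]]
cam in tool [-0.083 -0.143  0.001] [[ 0.001 -0.946 -0.325]
 [ 0.002  0.325 -0.946]
 [ 1.     0.001  0.002]]
block face pts side [(array([0.36 , 0.84 , 0.778]), array([ 0.247, -0.648, -0.721])), (array([0.36 , 0.84 , 0.778]), array([ 0.178, -0.728, -0.662]))]
label at z .16-.2 [0.553 0.217 0.14 ] [0.591 0.213 0.18 ]
bottle [0.545 0.432 0.   ] hammer head [0.707 0.136 0.02 ]
```

Candidates: only the black cradle with the grey scanner at scene px (186,200) fits. The yellow ones at about (201,160), (255,177), (113,225) and (175,251) are decoys. The scanner origin is near (0.548,-0.229), nose yaw about 131 degrees. I'll move above it with tool x along its -x, so the wrist camera sits on the nose side.

Call:
apply_moves(travel=[[-0.051,0,-0.034],[-0.051,0,-0.034],[-0.051,0,-0.034],[-0.051,0,-0.034],[-0.051,0,-0.034],[-0.051,0,-0.034],[-0.051,0,-0.034],[-0.051,0,-0.034],[-0.051,0,-0.034],[0,0,0],[0,0,0],[0,0,0],[0,0,0],[0,0,0],[0,0,0],[0,0,0],[0,0,0],[0,0,0],[0,0,0],[0,0,0]], turn=[[0,0,0],[0,0,0],[0,0,0],[0,0,0],[0,0,0],[0,0,0],[0,0,0],[0,0,0],[0,0,0],[0,-0.184,0],[0,-0.184,0],[0,-0.184,0],[0,-0.184,0],[0,-0.184,0],[0,-0.184,0],[0,-0.184,0],[0,-0.184,0],[0,-0.184,0],[0,-0.184,0],[0,-0.184,0]], grip=[0.085,0.085,0.085,0.085,0.085,0.085,0.085,0.085,0.085,0.085,0.085,0.085,0.085,0.085,0.085,0.085,0.085,0.085,0.085,0.085])

```text
time_s: 2.65
ee_pos: [0.5489, -0.2128, 0.2225]
orientation: [-1.475, 0.637, -0.619]
force: [0.3, -0.2, 0.0]
grip_width: 0.0852
```

```bash
cat >> h.py <<'E'
np.set_printoptions(precision=4,suppress=True)
def wray(uv,K,T):
    a=np.array([(uv[0]-K[0,2]),(uv[1]-K[1,2])]); r=np.linalg.norm(a); th=r/K[0,0]
    d=np.array([np.sin(th)*a[0]/r,-np.sin(th)*a[1]/r,-np.cos(th)]) if r>0 else np.array([0,0,-1.])
    return T[:3,3],T[:3,:3]@d
def wproj(P,K,T):
    p=(np.atleast_2d(P)-T[:3,3])@T[:3,:3]; q=np.c_[p[:,0],-p[:,1]]; r=np.linalg.norm(q,axis=1)
    th=np.arctan2(r,-p[:,2]); return np.array([K[0,2],K[1,2]])+K[0,0]*(th/r)[:,None]*q
def wonz(uv,z,K,T):
    o,d=wray(uv,K,T); return o+d*(z-o[2])/d[2]
def st():
    s=observe(); M=R.from_rotvec(s["orientation"]).as_matrix()
    print("t",s["time_s"],"p",s["ee_pos"],"q",s["qpos"],"F",s["force"],"g",s["grip_width"]); print(M); return s,M
def snap(n,name):
    K,T=cam(n); im=get_image(n)[:,:,::-1]; cv2.imwrite(f"pics/{name}.png",im); np.savez(f"pics/{name}.npz",K=K,T=T); return im,K,T
E
python3 - <<'E'
from h import *
st(); im,K,T=snap("wrist","w1"); cv2.imwrite("pics/w1b.png",cv2.resize(im,(800,600),interpolation=cv2.INTER_CUBIC))
E
```

```text
t 2.65 p [ 0.5489 -0.2128  0.2225] q [-0.4141  0.1147  1.7963  0.0034  1.2414 -1.182 ] F [ 0.3327 -0.1815  0.0374] g 0.08518134957612873
[[ 0.6938 -0.0086  0.7202]
 [-0.7201  0.0073  0.6938]
 [-0.0112 -0.9999 -0.0012]]
```

View pics/w1b.png

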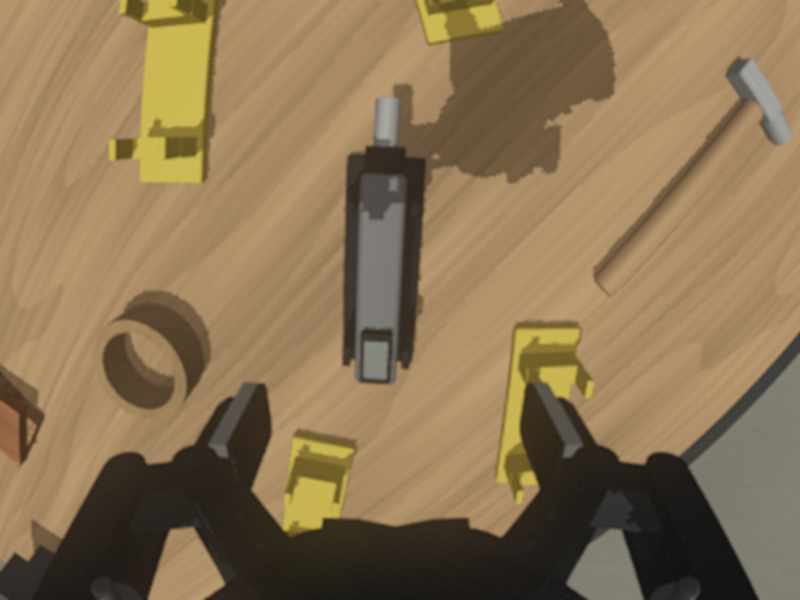

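The wrist view shows the nose tip at (387,97), the handle's front end at (384,173), the display centre at (376,357) and the handle's rear end at (374,382), all in the 800-px picture. Two yellow cradles lie beside it.

Run:
```python
from h import *
d=np.load("pics/w1.npz");K,T=d["K"],d["T"]
f=lambda u,v,z: wonz((u*.64,v*.64),z,K,T)
tip,fr,dis,rear=f(387,98,.060),f(385,174,.071),f(376.5,357,.078),f(374.5,382,.066)
print(tip,fr,dis,rear)
for a,b in [(tip,dis),(tip,rear),(fr,rear)]:
    e=(a-b)[:2]; print(np.degrees(np.arctan2(e[1],e[0])),np.linalg.norm(e))
e=(tip-rear)[:2];e/=np.linalg.norm(e)
print("origin est from tip",tip[:2]-.125*e," rear",rear[:2]+.075*e, "front", fr[:2]-.075*e)
```

```text
[ 0.4659 -0.1353  0.06  ] [ 0.4995 -0.1719  0.071 ] [ 0.58   -0.2649  0.078 ] [ 0.5966 -0.2856  0.066 ]
131.35685810353678 0.1726384618638537
131.01789212878043 0.19911979356902332
130.51061730054272 0.14953442970448327
origin est from tip [ 0.548  -0.2296]  rear [ 0.5474 -0.229 ] front [ 0.5487 -0.2285]
```

```bash
cat >> h.py <<'E'
def to(p,M,nmin=1):
    "tool-frame shift/turn per row to reach TCP pose p,M"
    s,A=st(); d=A.T@(np.array(p)-s["ee_pos"]); w=R.from_matrix(A.T@M).as_rotvec()
    n=max(nmin,int(np.ceil(max(np.linalg.norm(d)/.06,np.linalg.norm(w)/.18)))); print("total",d,w,"deg",np.degrees(np.linalg.norm(w)),"n",n,"per row",d/n,w/n)
def wandM(yaw,pitch=0):
    "tool matrix for a wand nose yaw, nose-down pitch (deg); tool x=-wand x, y=-wand z, z=wand y"
    W=R.from_euler("ZY",[yaw,pitch],degrees=True).as_matrix()
    return np.c_[-W[:,0],-W[:,2],W[:,1]]
E
python3 - <<'E'
from h import *
M=wandM(131); print(M,np.linalg.det(M))
to([.548,-.229,.12],M); to([.548,-.229,.038],M)
E
```

```text
[[ 0.6561 -0.     -0.7547]
 [-0.7547 -0.     -0.6561]
 [-0.     -1.      0.    ]] -1.0
t 2.7 p [ 0.5488 -0.2128  0.2224] q [-0.4141  0.1148  1.7963  0.0033  1.2415 -1.1875] F [-0.6326  0.197  -0.7747] g 0.08505857890998911
[[ 0.6977 -0.0088  0.7163]
 [-0.7163  0.0073  0.6978]
 [-0.0114 -0.9999 -0.0012]]Traceback (most recent call last):
  File "<stdin>", line 3, in <module>
  File "h.py", line 36, in to
    s,A=st(); d=A.T@(np.array(p)-s["ee_pos"]); w=R.from_matrix(A.T@M).as_rotvec()
                                                 ~~~~~~~~~~~~~^^^^^^^
  File "scipy/spatial/transform/_rotation.pyx", line 1143, in scipy.spatial.transform._rotation.Rotation.from_matrix
ValueError: Non-positive determinant (left-handed or null coordinate frame) in rotation matrix 0: [[ 0.9983  0.0114 -0.0567]
 [-0.0113  0.9999  0.0018]
 [-0.0567  0.0012 -0.9984]].
```

```bash
sed -i 's/-W\[:,2\],W\[:,1\]/-W[:,2],-W[:,1]/; s/z=wand y/z=-wand y/' h.py
python3 - <<'E'
from h import *
M=wandM(131); to([.548,-.229,.12],M);
E
```

```text
t 2.7 p [ 0.5488 -0.2128  0.2224] q [-0.4141  0.1148  1.7963  0.0033  1.2415 -1.1875] F [-0.6326  0.197  -0.7747] g 0.08505857890998911
[[ 0.6977 -0.0088  0.7163]
 [-0.7163  0.0073  0.6978]
 [-0.0114 -0.9999 -0.0012]]
total [ 0.0122  0.1023 -0.0117] [ 0.0015  0.0567 -0.0114] deg 3.316496215176111 n 2 per row [ 0.0061  0.0512 -0.0059] [ 0.0008  0.0284 -0.0057]
```

Call:
apply_moves(travel=[[0.004,0.034,-0.004],[0.004,0.034,-0.004],[0.004,0.034,-0.004],[0,0,0]], turn=[[0,0.019,-0.004],[0,0.019,-0.004],[0,0.019,-0.004],[0,0,0]], grip=[0.07,0.07,0.07,0.07])

```text
time_s: 3.2
ee_pos: [0.5479, -0.2296, 0.1183]
orientation: [-1.464, 0.676, -0.678]
force: [-0.6, -0.4, -0.5]
grip_width: 0.0699
```

Run:
```python
from h import *
to([.548,-.229,.038],wandM(131));
```

```text
t 3.2 p [ 0.5479 -0.2296  0.1183] q [-0.4379  0.2065  1.8933 -0.0018  1.0404 -1.1406] F [-0.5614 -0.4254 -0.5432] g 0.06991522715672195
[[ 0.647   0.0006  0.7625]
 [-0.7625 -0.002   0.647 ]
 [ 0.0019 -1.     -0.0009]]
total [-0.0006  0.0803  0.0006] [ 0.0009 -0.012   0.0019] deg 0.6968635568350897 n 2 per row [-0.0003  0.0401  0.0003] [ 0.0004 -0.006   0.001 ]
```

Call:
apply_moves(travel=[[0,0.02,0],[0,0.02,0],[0,0.02,0],[0,0.017,0],[0,0.003,0],[0,0,0],[0,0,0],[0,0,0],[0,0,0],[0,0,0],[0,0,0]], turn=[[0,-0.003,0],[0,-0.003,0],[0,-0.003,0],[0,-0.003,0],[0,0,0],[0,0,0],[0,0,0],[0,0,0],[0,0,0],[0,0,0],[0,0,0]], grip=[0.07,0.07,0.07,0.07,0.07,0.05,0.03,0.02,0.02,0.02,0.02], grip_force=60)

```text
time_s: 4.58
ee_pos: [0.5535, -0.2313, 0.0412]
orientation: [-1.466, 0.659, -0.68]
force: [0.3, 0.4, -1.8]
grip_width: 0.0292
```

Run:
```python
from h import *
to([.548,-.229,.038],wandM(131));
```

```text
t 4.575 p [ 0.5535 -0.2313  0.0412] q [-0.4367  0.3002  1.939  -0.0013  0.8893 -1.1496] F [ 0.3055  0.4258 -1.8207] g 0.02924366819910827
[[ 0.6546  0.0114  0.7559]
 [-0.7559 -0.0064  0.6546]
 [ 0.0124 -0.9999  0.0044]]
total [-0.0054  0.0032 -0.0027] [-0.0044 -0.0019  0.0124] deg 0.7596895185376568 n 1 per row [-0.0054  0.0032 -0.0027] [-0.0044 -0.0019  0.0124]
```

Call:
apply_moves(travel=[[0,-0.01,0],[0,-0.03,0],[0,-0.04,0],[0,-0.05,0],[0,-0.05,0],[0,-0.03,0],[0,0,0]], turn=[[0,0,0],[0,0,0],[0,0,0],[0,0,0],[0,0,0],[0,0,0],[0,0,0]], grip=[0.02,0.02,0.02,0.02,0.02,0.02,0.02])

```text
time_s: 5.45
ee_pos: [0.5504, -0.2296, 0.2603]
orientation: [-1.466, 0.659, -0.68]
force: [-0.1, -0.7, -2.2]
grip_width: 0.0293
```

Run:
```python
from h import *
n=np.array([np.cos(np.radians(30))*np.cos(np.radians(-18)),np.cos(np.radians(30))*np.sin(np.radians(-18)),.5])
lab=onz("scene",(318.4,187.4),.165); print(lab)
o=lab+n*(.125+.09); M=wandM(162,30); print("wand x",-M[:,0],-n)
to(o+.019*M[:,1]+.005*(M[:,0]),M)
```

```text
[0.577  0.2144 0.165 ]
wand x [-0.8236  0.2676 -0.5   ] [-0.8236  0.2676 -0.5   ]
t 5.45 p [ 0.5504 -0.2296  0.2603] q [-0.4364  0.0907  1.7526 -0.001   1.2851 -1.1497] F [-0.0934 -0.7262 -2.1635] g 0.029338582959181972
[[ 0.6545  0.0115  0.756 ]
 [-0.756  -0.0065  0.6546]
 [ 0.0124 -0.9999  0.0045]]
total [-0.147   0.0018  0.414 ] [ 0.1411 -0.5304 -0.4972] deg 42.4310264560873 n 8 per row [-0.0184  0.0002  0.0518] [ 0.0176 -0.0663 -0.0622]
```

Call:
apply_moves(travel=[[0,0,0],[0,0,0],[0,0,0],[0,0,0],[0,0,0],[0,0,0]], turn=[[0.028,-0.106,-0.1],[0.028,-0.106,-0.1],[0.028,-0.106,-0.1],[0.028,-0.106,-0.1],[0.028,-0.106,-0.1],[0,0,0]], grip=[0.02,0.02,0.02,0.02,0.02,0.02])

```text
time_s: 6.2
ee_pos: [0.544, -0.2261, 0.2459]
orientation: [-1.602, -0.178, -0.64]
force: [-1.1, 0.0, -1.5]
grip_width: 0.0294
```

Run:
```python
from h import *
n=-R.from_euler("ZY",[162,30],degrees=True).as_matrix()[:,0]
lab=onz("scene",(318.4,187.4),.165)
o=lab+n*(.125+.09); M=wandM(162,30)
to(o+.019*M[:,1]+.005*(M[:,0]),M)
```

```text
t 6.2 p [ 0.544  -0.2261  0.2459] q [-0.4898 -0.2204  2.157   0.1419  0.6965 -1.8478] F [-1.0734  0.0104 -1.4543] g 0.02935944898520754
[[ 0.8296  0.4743  0.2948]
 [-0.2537 -0.1501  0.9556]
 [ 0.4974 -0.8675 -0.0041]]
total [0.0954 0.0381 0.4275] [-0.0039  0.015  -0.0029] deg 0.9050216683284591 n 8 per row [0.0119 0.0048 0.0534] [-0.0005  0.0019 -0.0004]
```

Call:
apply_moves(travel=[[0.012,0.004,0.053],[0.012,0.004,0.053],[0.012,0.004,0.053],[0.012,0.004,0.053],[0.012,0.004,0.053],[0.012,0.004,0.053],[0.012,0.004,0.053],[0.012,0.004,0.053],[0,0,0],[0,0,0]], turn=[[0,0.002,0],[0,0.002,0],[0,0.002,0],[0,0.002,0],[0,0.002,0],[0,0.002,0],[0,0,0],[0,0,0],[0,0,0],[0,0,0]], grip=[0.02,0.02,0.02,0.02,0.02,0.02,0.02,0.02,0.02,0.02])

```text
time_s: 7.45
ee_pos: [0.7806, 0.1569, 0.255]
orientation: [-1.605, -0.128, -0.662]
force: [-0.2, -0.9, -2.9]
grip_width: 0.0292
```

Run:
```python
from h import *
st(); im,K,T=snap("wrist","w2"); cv2.imwrite("pics/w2b.png",cv2.resize(im,(800,600),interpolation=cv2.INTER_CUBIC))
M=st()[1]
print(wproj(st()[0]["ee_pos"]-.019*M[:,1]-.130*M[:,0],K,T)/.64)
```

```text
t 7.45 p [0.7806 0.1569 0.255 ] q [ 0.2926  0.245   1.6636 -0.3903  0.8553 -0.7328] F [-0.1938 -0.854  -2.8597] g 0.029224324134351255
[[ 0.8247  0.454   0.3372]
 [-0.2951 -0.1632  0.9414]
 [ 0.4824 -0.8759 -0.0006]]
t 7.5 p [0.7805 0.1567 0.255 ] q [ 0.2922  0.2444  1.6643 -0.3899  0.8546 -0.7331] F [ 0.18    0.6046 -1.7714] g 0.0291898167812708
[[ 0.8246  0.4543  0.3372]
 [-0.2954 -0.1627  0.9414]
 [ 0.4825 -0.8759  0.    ]]
t 7.5 p [0.7805 0.1567 0.255 ] q [ 0.2922  0.2444  1.6643 -0.3899  0.8546 -0.7331] F [ 0.18    0.6046 -1.7714] g 0.0291898167812708
[[ 0.8246  0.4543  0.3372]
 [-0.2954 -0.1627  0.9414]
 [ 0.4825 -0.8759  0.    ]]
[[398.9286 -27.0714]]
```

View pics/w2b.png

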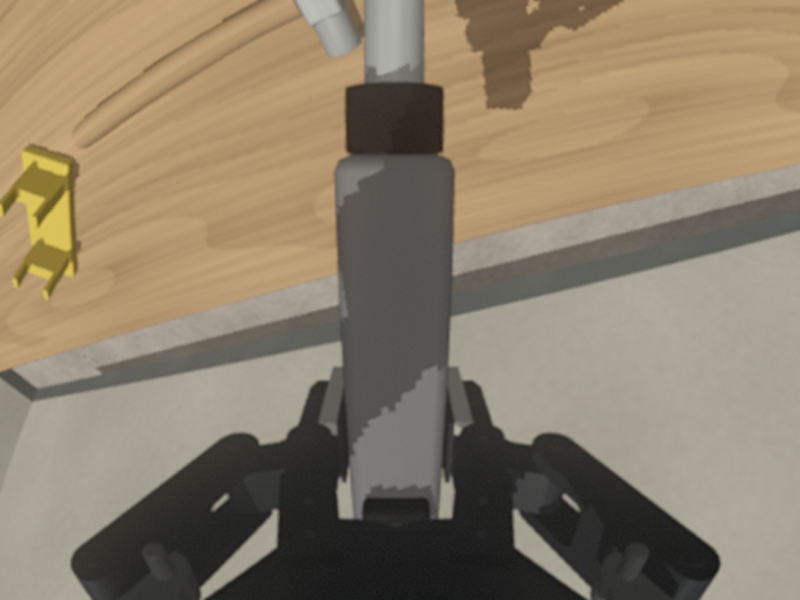

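The wrist view shows the scanner gripped straight: collar front at (395,83), handle front at (395,157). The block is out of view above. I'll search for a pose in which the wrist camera sees the block face beside the scanner.

Run:
```python
from h import *
d=np.load("pics/w2.npz");K,T=d["K"],d["T"]; s,M=st()
for x,z in [(.075,.015),(.093,.0135)]:
    print(wproj(s["ee_pos"]-.019*M[:,1]-(x+.0054)*M[:,0]-z*M[:,1],K,T)/.64)
C=M.T@T[:3,:3]; c=M.T@(T[:3,3]-s["ee_pos"])
lab=onz("scene",(318.4,187.4),.165)
S=R.from_euler("ZY",[-18,-30],degrees=True).as_matrix(); n=S[:,0]; up=S[:,2]; side=S[:,1]
blk=np.array([lab]+[lab+a*up+b*side for a,b in [(.067,0),(-.067,0),(.025,.042),(.025,-.042),(-.025,.042),(-.025,-.042)]])
h=np.array([np.cos(np.radians(-18)),np.sin(np.radians(-18)),0])
res=[]
for p in range(-40,31,10):
  for yaw in (162,140,180,200):
    M2=wandM(yaw,p)
    for L in (-.2,-.16,-.12):
      for D in (.06,.1,.15,.2):
        for H in (.05,.1,.15,.2):
          t=lab+h*D+side*L+np.array([0,0,H])
          TT=np.eye(4); TT[:3,:3]=M2@C; TT[:3,3]=t+M2@c
          o=t-.019*M2[:,1]-.005*M2[:,0]; tip=o-.125*M2[:,0]
          pts=[o+k*(tip-o) for k in np.linspace(0,1,6)]+[t]
          if min(np.linalg.norm(q-b) for q in pts for b in blk)<.07: continue
          uv=wproj(blk,K,TT)
          if uv[:,0].min()<15 or uv[:,0].max()>497 or uv[:,1].min()<15 or uv[:,1].max()>300: continue
          if uv[:,0].max()>205 and uv[:,0].min()<300: continue
          v=TT[:3,3]-lab; ang=np.degrees(np.arccos(v@n/np.linalg.norm(v)))
          res.append((ang,np.linalg.norm(v),p,yaw,L,D,H,uv[0].round()))
res.sort(key=lambda r:r[0]); print(len(res)); [print(*r) for r in res[:15]]
```

```text
t 7.5 p [0.7805 0.1567 0.255 ] q [ 0.2922  0.2444  1.6643 -0.3899  0.8546 -0.7331] F [ 0.18    0.6046 -1.7714] g 0.0291898167812708
[[ 0.8246  0.4543  0.3372]
 [-0.2954 -0.1627  0.9414]
 [ 0.4825 -0.8759  0.    ]]
[[399.7852 153.1386]]
[[399.6716  77.3823]]
666
23.68773306262423 0.3306606464364499 -40 180 -0.12 0.2 0.05 [424.  99.]
25.655068433414733 0.35961599752390633 -40 200 -0.12 0.2 0.1 [447. 180.]
26.0375828891224 0.364829975635735 -40 180 -0.12 0.2 0.1 [405. 124.]
26.796517505148053 0.36822416589853685 -40 162 -0.12 0.2 0.1 [354.  89.]
27.977700345852337 0.3174811634982036 -30 180 -0.12 0.2 0.05 [433.  78.]
28.577329968844715 0.3976029598678993 -40 200 -0.12 0.2 0.15 [426. 195.]
28.728380948375246 0.40232494223322907 -40 180 -0.12 0.2 0.15 [389. 145.]
29.030857347151766 0.3463133719617159 -40 180 -0.16 0.2 0.05 [455. 112.]
29.259478689426718 0.40540533342850005 -40 162 -0.12 0.2 0.15 [344. 113.]
29.64327009777389 0.2985781820123837 -40 180 -0.12 0.15 0.05 [424. 137.]
30.128400700369323 0.35355059824787616 -30 200 -0.12 0.2 0.1 [452. 161.]
30.146597459730145 0.3790743985289614 -40 180 -0.16 0.2 0.1 [433. 136.]
30.180837333908098 0.3532647283495119 -30 180 -0.12 0.2 0.1 [411. 100.]
30.613222443440385 0.302548300374818 -40 162 -0.12 0.15 0.05 [377.  96.]
30.9495642999879 0.3832485581637438 -40 162 -0.16 0.2 0.1 [384.  92.]
```

```bash
cat > f.py <<'E'
from h import *
lab=onz("scene",(318.4,187.4),.165)
h=np.array([np.cos(np.radians(-18)),np.sin(np.radians(-18)),0]); side=np.array([-h[1],h[0],0])
E
python3 - <<'E'
from f import *
d=np.load("pics/w2.npz");K,T=d["K"],d["T"]; s,M=st()
C=M.T@T[:3,:3]; c=M.T@(T[:3,3]-s["ee_pos"])
S=R.from_euler("ZY",[-18,-30],degrees=True).as_matrix(); n=S[:,0]; up=S[:,2]
blk=np.array([lab]+[lab+a*up+b*side for a,b in [(.067,0),(-.067,0),(.025,.042),(.025,-.042),(-.025,.042),(-.025,-.042)]])
for p in (-25,-15):
  for yaw in (162,175):
   for L in (-.12,-.14):
    for D in (.08,.12,.15):
     for H in (.08,.12):
      M2=wandM(yaw,p); t=lab+h*D+side*L+np.array([0,0,H]); TT=np.eye(4); TT[:3,:3]=M2@C; TT[:3,3]=t+M2@c
      uv=wproj(blk,K,TT); v=TT[:3,3]-lab
      if uv[:,1].min()>8 and uv[:,0].max()<505: print(p,yaw,L,D,H,"ang",np.degrees(np.arccos(v@n/np.linalg.norm(v))),np.linalg.norm(v),uv.min(0).round(),uv.max(0).round(),"tip",t-.019*M2[:,1]-.125*M2[:,0]-lab)
to(lab+h*.12-side*.13+[0,0,.1],wandM(165,-20))
E
```

```text
t 7.5 p [0.7805 0.1567 0.255 ] q [ 0.2922  0.2444  1.6643 -0.3899  0.8546 -0.7331] F [ 0.18    0.6046 -1.7714] g 0.0291898167812708
[[ 0.8246  0.4543  0.3372]
 [-0.2954 -0.1627  0.9414]
 [ 0.4825 -0.8759  0.    ]]
-25 162 -0.12 0.08 0.08 ang 50.493899399236824 0.28030399755355123 [337.  86.] [434. 189.] tip [-0.0611 -0.1063  0.15  ]
-25 162 -0.12 0.08 0.12 ang 51.09508214995948 0.3157784540990232 [327. 104.] [413. 193.] tip [-0.0611 -0.1063  0.19  ]
-25 162 -0.12 0.12 0.08 ang 43.20480432110497 0.2921608357148706 [335.  43.] [427. 153.] tip [-0.0231 -0.1187  0.15  ]
-25 162 -0.12 0.12 0.12 ang 44.45219803709233 0.3263489772533067 [325.  65.] [408. 160.] tip [-0.0231 -0.1187  0.19  ]
-25 162 -0.12 0.15 0.08 ang 38.24013446117521 0.3042181307654828 [333.  15.] [422. 127.] tip [ 0.0055 -0.128   0.15  ]
-25 162 -0.12 0.15 0.12 ang 39.830343910731166 0.33718596073251933 [324.  39.] [404. 136.] tip [ 0.0055 -0.128   0.19  ]
-25 162 -0.14 0.08 0.08 ang 51.980238883059116 0.289509138950671 [357.  89.] [451. 189.] tip [-0.0673 -0.1253  0.15  ]
-25 162 -0.14 0.08 0.12 ang 52.255850739909526 0.
[... 4271 characters left out ...]
.12 0.12 ang 50.67860603289389 0.3267762945033091 [366.  88.] [454. 162.] tip [-0.0445 -0.1601  0.1707]
-15 175 -0.14 0.15 0.08 ang 45.26330256949848 0.30269102565542916 [386.  45.] [481. 135.] tip [-0.016  -0.1694  0.1307]
-15 175 -0.14 0.15 0.12 ang 45.95214202918816 0.3351974317127264 [371.  59.] [457. 138.] tip [-0.016  -0.1694  0.1707]
t 7.5 p [0.7805 0.1567 0.255 ] q [ 0.2922  0.2444  1.6643 -0.3899  0.8546 -0.7331] F [ 0.18    0.6046 -1.7714] g 0.0291898167812708
[[ 0.8246  0.4543  0.3372]
 [-0.2954 -0.1627  0.9414]
 [ 0.4825 -0.8759  0.    ]]
total [-0.0716 -0.0508 -0.1408] [ 0.0065 -0.0844  0.8521] deg 49.06359110870329 n 5 per row [-0.0143 -0.0102 -0.0282] [ 0.0013 -0.0169  0.1704]
```

Call:
apply_moves(travel=[[-0.015,-0.012,-0.047],[-0.015,-0.012,-0.047],[-0.015,-0.012,-0.047],[0,0,0],[0,0,0],[0,0,0],[0,0,0],[0,0,0],[0,0,0],[0,0,0]], turn=[[0,0,0],[0,0,0],[0,0,0],[0,-0.014,0.156],[0,-0.014,0.156],[0,-0.014,0.156],[0,-0.014,0.156],[0,-0.014,0.156],[0,-0.014,0.156],[0,0,0]], grip=[0.02,0.02,0.02,0.02,0.02,0.02,0.02,0.02,0.02,0.02])

```text
time_s: 8.75
ee_pos: [0.6599, 0.0249, 0.2552]
orientation: [-1.472, 0.589, 0.149]
force: [-0.6, 0.4, -2.0]
grip_width: 0.029
```

Run:
```python
from f import *
s,M=st(); im,K,T=snap("wrist","w3")
S=R.from_euler("ZY",[-18,-30],degrees=True).as_matrix(); n=S[:,0]; up=S[:,2]
uv=wproj(np.array([lab]+[lab+a*up+b*side for a,b in [(.067,0),(-.067,0),(0,.042),(0,-.042)]]),K,T); print(uv)
x0,y0=(uv.mean(0)-[100,75]).clip(0,[312,234]).astype(int); print(x0,y0)
cv2.imwrite("pics/w3b.png",cv2.resize(im[y0:y0+150,x0:x0+200],(800,600),interpolation=cv2.INTER_CUBIC))
```

```text
t 8.75 p [0.6599 0.0249 0.2552] q [-0.0505  0.5372  1.2582  0.0988  1.8123 -1.3323] F [-0.5888  0.3611 -2.0456] g 0.029014732218162864
[[ 0.8513 -0.443   0.2812]
 [-0.2555  0.1183  0.9596]
 [-0.4583 -0.8887 -0.0125]]
[[408.5786 104.9328]
 [429.356   48.3104]
 [389.3717 150.5484]
 [440.6306 109.6538]
 [372.2938 100.5753]]
308 27
```

View pics/w3b.png

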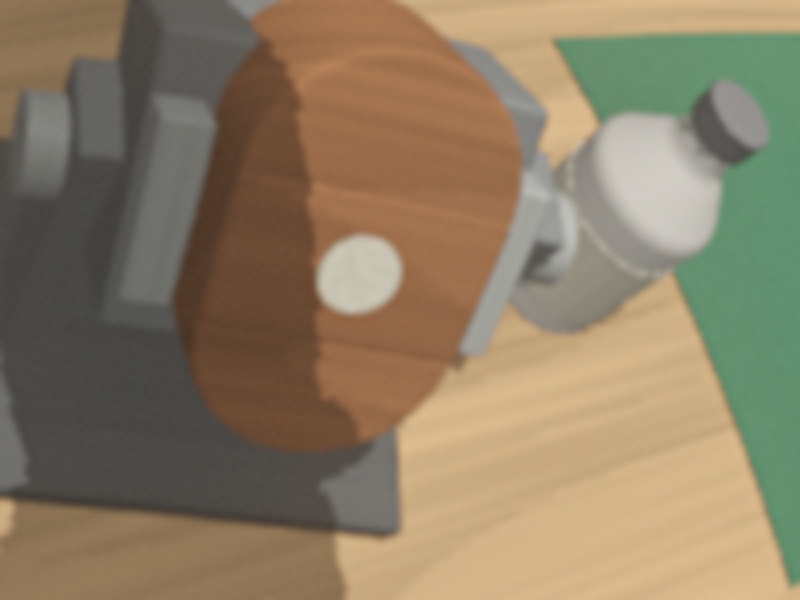

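The view shows the label centre at native (397.8,95.8), with the block's left and top side walls visible in shadow. I need the face edge, so I'll enhance the contrast.

Run:
```python
import cv2,numpy as np
im=cv2.imread("pics/w3.png")[15:147,338:458]
b=cv2.resize(im,(545,600),interpolation=cv2.INTER_LANCZOS4)
l=cv2.cvtColor(b,cv2.COLOR_BGR2LAB); l[:,:,0]=cv2.createCLAHE(6,(6,6)).apply(l[:,:,0])
cv2.imwrite("pics/w3c.png",cv2.cvtColor(l,cv2.COLOR_LAB2BGR))
```

View pics/w3c.png

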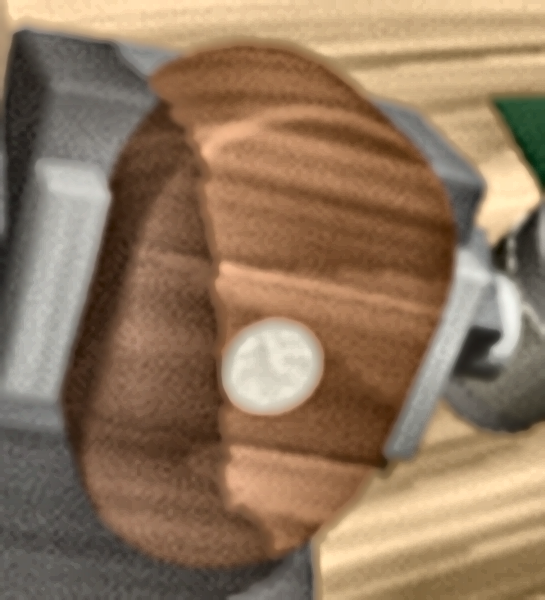

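The enhanced crop separates the face rim from the walls. The top arc runs (215,135)-(270,112)-(330,108)-(390,120)-(435,165). The right edge runs (455,235)-(390,440), the bottom (340,515)-(200,568)-(130,540), and the left rim about (165,165)-(138,250). I'll fit the face pose to these.

```bash
cat > fit.py <<'E'
from f import *
from scipy.optimize import least_squares
d=np.load("pics/w3.npz");K,T=d["K"],d["T"]
px=np.array([(215,135),(270,112),(330,108),(390,120),(435,165),(455,225),(437,300),(413,370),(388,450),(340,515),(280,555),(200,568),(130,540),(85,480),(165,165),(138,250)],float)
w=np.array([1,1,1,1,1,1,1,1,1,1,1,1,1,.5,.4,.4])
nat=lambda p: np.array([338,15])+np.asarray(p)/4.545
rays=np.array([wray(p,K,T)[1] for p in nat(px)]); o=T[:3,3]; lr=wray(nat((272,366)),K,T)[1]
os_,ds=ray("scene",(318.4,187.4))
def res(q,r=.042,full=False,ws=.5):
    P=q[:3]; S=R.from_euler("ZY",[q[3],-q[4]]).as_matrix(); n=S[:,0]
    X=o+rays*(((P-o)@n)/(rays@n))[:,None]-P
    a=np.abs(X@S[:,2]); b=np.abs(X@S[:,1]); qa,qb=a-(.067-r),b-(.042-r)
    sd=np.hypot(np.maximum(qa,0),np.maximum(qb,0))+np.minimum(np.maximum(qa,qb),0)-r
    L=o+lr*((P-o)@n)/(lr@n)-P; v=P-os_; v=v-ds*(v@ds)
    return np.r_[sd*w,L*2,v*ws]
if __name__=="__main__":
  for r in (.042,.036,.03):
    for ws in (0,.5):
      f=least_squares(lambda q:res(q,r,ws=ws),[*lab,-.3,.5],x_scale=[.01,.01,.01,.1,.1])
      print(r,ws,f.x[:3],np.degrees(f.x[3:]),"cost",f.cost**.5*1e3, (f.fun*1e3).round(1))
E
python3 fit.py
```

```text
0.042 0 [0.56   0.2144 0.1544] [-13.5855  31.1771] cost 3.003201581357729 [ 1.2  0.4 -0.5  0.7  0.2  0.5 -0.9 -0.7  0.9 -0.1  0.1 -1.  -2.   0.7
  1.6 -0.2  1.2 -0.1 -1.9 -0.  -0.   0. ]
0.042 0.5 [0.5591 0.2161 0.1519] [-14.5753  31.7069] cost 3.395853245960869 [ 1.2  0.5 -0.1  1.1  0.7  0.7 -1.  -0.7  0.9 -0.4 -0.  -0.8 -1.6  0.8
  1.6 -0.1  1.3 -0.  -2.  -1.5  0.1  1.4]
0.036 0 [0.5578 0.2191 0.148 ] [-13.5047  31.184 ] cost 3.4842093287690568 [ 0.3  0.2  1.   0.9 -0.9 -0.2 -0.1  0.1  1.7 -1.2 -0.5  0.5 -2.9  0.8
  1.3  0.3  1.1 -0.5 -2.  -0.   0.   0. ]
0.036 0.5 [0.5582 0.2184 0.1488] [-13.3259  30.9567] cost 3.705061692194954 [ 0.4  0.3  1.   0.9 -1.  -0.2 -0.1  0.1  1.8 -1.1 -0.5  0.4 -3.2  0.7
  1.3  0.2  1.  -0.3 -1.8 -0.9  1.2  0.9]
0.03 0 [0.5559 0.2232 0.1425] [-13.3641  31.2045] cost 5.275429894916795 [-0.7  0.2  2.3  1.5 -2.2 -0.7  0.7  0.9  2.5 -2.3 -1.   2.  -3.9  1.1
  1.   0.7  1.1 -0.8 -2.2  0.   0.   0. ]
0.03 0.5 [0.5573 0.2204 0.1461] [-12.3628  30.3301] cost 5.591073651045966 [-0.7  0.2  2.1  1.1 -2.7 -0.9  0.6  0.9  2.6 -1.9 -0.8  1.6 -4.7  1.
  1.   0.5  0.9 -0.6 -1.7 -0.4  2.1  0.5]
```

```bash
cat > g.py <<'E'
from f import *
P=np.array([.5595,.2153,.153]); YAW,TILT=-14.,31.4
MW=wandM(180+YAW,TILT); n=MW[:,0]           # tool-like frame of wand at press
Rw=R.from_rotvec([0,0,.0124]).as_matrix(); TIP=np.array([-.1295,-.0164,0])
def goal(gap):
    A=MW@Rw.T; return P+n*gap-A@TIP,A
E
python3 - <<'E'
from g import *
d=np.load("pics/w2.npz");K,T=d["K"],d["T"]
M=np.array([[.8246,.4543,.3372],[-.2954,-.1627,.9414],[.4825,-.8759,0]]); p=np.array([.7805,.1567,.255])
for x,z in [(.075,.015),(.093,.0135)]:
    print(wproj(p+M@(np.array([-.0045,-.0148,0])+Rw@[-x,-z,0]),K,T)/.64)
d=np.load("pics/w3.npz");K,T=d["K"],d["T"]
f=lambda x,y:wonz((308+x/4,27+y/4),0,K,T)
a,b=f(20,497),f(385,534); e=(b-a)[:2]; print("foot front edge yaw-90:",np.degrees(np.arctan2(e[1],e[0]))-90,a,b)
g=goal(.04); print(g[0]); to(*g)
E
```

```text
[[399.5075 157.2444]]
[[399.4137  83.3561]]
foot front edge yaw-90: -20.596169451576458 [0.5629 0.1424 0.    ] [0.6163 0.2843 0.    ]
[0.7075 0.1784 0.2288]
t 8.8 p [0.6596 0.0253 0.2576] q [-0.0499  0.533   1.259   0.0987  1.8119 -1.3323] F [ 0.0163  0.2126 -0.9306] g 0.029248753575819235
[[ 0.8532 -0.4396  0.2807]
 [-0.2551  0.1178  0.9597]
 [-0.455  -0.8904 -0.0116]]
total [0.0149 0.0227 0.1607] [ 0.014  -0.0415 -1.0329] deg 59.23211585911531 n 6 per row [0.0025 0.0038 0.0268] [ 0.0023 -0.0069 -0.1721]
```

Run:
```python
from fit import *
for y in (-10,-14,-17,-20,-23):
    f=least_squares(lambda q:res([*q[:3],np.radians(y),q[3]],ws=.5),[*lab,.5],x_scale=[.01,.01,.01,.1])
    print(y,f.x[:3],np.degrees(f.x[3]),"cost",f.cost**.5*1e3,(f.fun*1e3).round(1))
g=lambda x,y,z:wonz((308+x/4,27+y/4),z,K,T)
for z in (.09,.1,.11,.12,.13):
    a,b=g(122,298,z),g(482,353,z); e=(b-a)[:2]; 
    a2,b2=g(158,95,z+.06),g(545,180,z+.06); e2=(b2-a2)[:2]
    print(z,np.linalg.norm(e),np.degrees(np.arctan2(e[1],e[0]))-90,(a+b)/2,"| top",np.linalg.norm(e2),np.degrees(np.arctan2(e2[1],e2[0]))-90)
# foot: bottom corners
sc=[onz("scene",p,0) for p in [(289.9,214.5),(336,227.8)]]; e=(sc[1]-sc[0])[:2]; print("scene foot",sc,np.degrees(np.arctan2(e[1],e[0]))-90,np.linalg.norm(e))
```

```text
-10 [0.5608 0.214  0.1559] 31.14909855734536 cost 4.198738004672286 [ 1.9  0.6 -0.7  0.3  0.3  1.5  0.5  0.1  1.   0.3  0.2 -1.5 -1.9  1.6
  2.   0.2  0.7 -1.6 -1.7 -2.1 -0.8  1.9]
-14 [0.5593 0.2159 0.1524] 31.62790132879846 cost 3.4083067728308016 [ 1.3  0.6 -0.2  1.   0.6  0.8 -0.8 -0.6  0.9 -0.3 -0.  -0.9 -1.7  0.9
  1.6 -0.1  1.2 -0.2 -2.  -1.5  0.   1.4]
-17 [0.5582 0.2172 0.15  ] 32.069963705630705 cost 3.5938443268561353 [ 0.9  0.4  0.1  1.5  0.9  0.4 -1.8 -1.2  0.8 -0.7 -0.2 -0.6 -1.5  0.4
  1.4 -0.2  1.6  0.7 -2.2 -1.2  0.6  1.2]
-20 [0.5571 0.2185 0.1477] 32.59120348371483 cost 4.23233333693704 [ 0.5  0.3  0.3  1.9  1.1  0.1 -2.8 -1.7  0.8 -1.  -0.5 -0.3 -1.3  0.1
  1.2 -0.3  2.1  1.5 -2.3 -0.9  1.1  0.9]
-23 [0.5561 0.2196 0.1455] 33.17490245528829 cost 5.054380914201892 [ 0.1  0.2  0.4  2.3  1.3 -0.1 -3.6 -2.2  0.7 -1.3 -0.8 -0.2 -1.2 -0.2
  1.  -0.4  2.6  2.2 -2.4 -0.6  1.7  0.7]
0.09 0.13170770898073442 -20.461224167988973 [0.5524 0.2331 0.09  ] | top 0.12928997526406366 -21.27181066432378
0.1 0.1277239669133807 -20.461224167989016 [0.5554 0.2269 0.1   ] | top 0.12451230551304789 -21.271810664323738
0.11 0.12374022484602695 -20.461224167989016 [0.5584 0.2207 0.11  ] | top 0.11973463576203207 -21.27181066432378
0.12 0.1197564827786732 -20.461224167988945 [0.5614 0.2145 0.12  ] | top 0.11495696601101633 -21.27181066432378
0.13 0.11577274071131946 -20.461224167989016 [0.5644 0.2083 0.13  ] | top 0.11017929626000054 -21.271810664323766
scene foot [array([0.5595, 0.1316, 0.    ]), array([0.6028, 0.289 , 0.    ])] -15.390189143943047 0.16323253996966763
```

Both jaws and the foot edge give a stand yaw of about -20 degrees. The contour fit is nearly flat in yaw, so I use -19.5 with a tilt of 32.4 degrees. Swinging the nose back down in place first.

```bash
sed -i 's/^P=.*/P=np.array([.5573,.2180,.1482]); YAW,TILT=-19.5,32.4/' g.py
python3 - <<'E'
from g import *
to(*goal(.045))
E
```

```text
t 8.8 p [0.6596 0.0253 0.2576] q [-0.0499  0.533   1.259   0.0987  1.8119 -1.3323] F [ 0.0163  0.2126 -0.9306] g 0.029248753575819235
[[ 0.8532 -0.4396  0.2807]
 [-0.2551  0.1178  0.9597]
 [-0.455  -0.8904 -0.0116]]
total [0.0147 0.0224 0.1479] [ 0.0091  0.059  -1.0496] deg 60.23610611492916 n 6 per row [0.0024 0.0037 0.0246] [ 0.0015  0.0098 -0.1749]
```

Call:
apply_moves(travel=[[0,0,0],[0,0,0],[0,0,0],[0,0,0],[0,0,0],[0,0,0],[0,0,0]], turn=[[0.002,0.01,-0.175],[0.002,0.01,-0.175],[0.002,0.01,-0.175],[0.002,0.01,-0.175],[0.002,0.01,-0.175],[0.002,0.01,-0.175],[0,0,0]], grip=[0.02,0.02,0.02,0.02,0.02,0.02,0.02])

```text
time_s: 9.68
ee_pos: [0.6507, 0.024, 0.2678]
orientation: [-1.591, -0.231, -0.764]
force: [-0.2, -0.7, -2.6]
grip_width: 0.0291
```

Run:
```python
from g import *
to(*goal(.045))
```

```text
t 9.675 p [0.6507 0.024  0.2678] q [ 0.1396 -0.1199  2.0716 -0.4455  0.6588 -0.8022] F [-0.2207 -0.7018 -2.6293] g 0.029071196041851228
[[ 0.7569  0.5602  0.3365]
 [-0.2797 -0.1876  0.9416]
 [ 0.5906 -0.8068  0.0147]]
total [-0.0223  0.0341  0.1512] [-0.0104 -0.0107  0.054 ] deg 3.2119843511124677 n 3 per row [-0.0074  0.0114  0.0504] [-0.0035 -0.0036  0.018 ]
```

Call:
apply_moves(travel=[[0,0.008,0.038],[0,0.008,0.038],[-0.01,0.008,0.038],[-0.01,0.008,0.038],[0,0,0]], turn=[[-0.003,-0.003,0.014],[-0.003,-0.003,0.014],[-0.003,-0.003,0.014],[-0.003,-0.003,0.014],[0,0,0]], grip=[0.02,0.02,0.02,0.02,0.02])

```text
time_s: 10.3
ee_pos: [0.7111, 0.1711, 0.2509]
orientation: [-1.593, -0.193, -0.728]
force: [0.8, -0.3, -2.4]
grip_width: 0.0293
```

Run:
```python
from g import *
to(*goal(.02))
```

```text
t 10.3 p [0.7111 0.1711 0.2509] q [ 0.3707  0.1091  1.8581 -0.5285  0.7773 -0.5454] F [ 0.8195 -0.3388 -2.3997] g 0.02929498641479168
[[ 0.7828  0.523   0.3372]
 [-0.2878 -0.1762  0.9414]
 [ 0.5518 -0.8339  0.0126]]
total [-0.0412  0.0146 -0.0077] [-0.0085 -0.0099  0.0067] deg 0.8425407434999198 n 1 per row [-0.0412  0.0146 -0.0077] [-0.0085 -0.0099  0.0067]
```

Call:
apply_moves(travel=[[-0.02,0.009,-0.004],[-0.02,0.009,-0.004],[0,0,0]], turn=[[-0.004,-0.005,0.004],[-0.004,-0.005,0.004],[0,0,0]], grip=[0.02,0.02,0.02])

```text
time_s: 10.68
ee_pos: [0.6854, 0.1698, 0.2144]
orientation: [-1.605, -0.188, -0.718]
force: [-0.4, -0.4, -2.1]
grip_width: 0.0291
```

Run:
```python
from g import *
to(*goal(.02)); s,M=st()
a,_,_=snap("scene","s4"); b,_,_=snap("side","d4")
tip=s["ee_pos"]+M@TIP; print("tip",tip,"proj",proj("scene",tip),proj("side",tip),"lab",proj("scene",P),proj("side",P))
A=cv2.resize(a[150:225,290:370],(640,600),interpolation=cv2.INTER_CUBIC)[:,:400] if 0 else cv2.resize(a[155:215,285:365],(400,300),interpolation=cv2.INTER_CUBIC)
B=cv2.resize(b[190:280,190:310],(400,300),interpolation=cv2.INTER_CUBIC)
cv2.imwrite("pics/c4.png",cv2.resize(np.hstack([A,B]),(800,300)))
cv2.imwrite("pics/c4.png",np.vstack([cv2.resize(a[155:200,285:365],(800,450)[::1],interpolation=cv2.INTER_CUBIC)[:300],cv2.resize(b[205:250,190:310],(800,300),interpolation=cv2.INTER_CUBIC)]))
```

```text
t 10.675 p [0.6854 0.1698 0.2144] q [ 0.3865  0.1017  1.9343 -0.5689  0.7382 -0.4854] F [-0.4311 -0.3706 -2.1006] g 0.029135891672225488
[[ 0.7895  0.5134  0.3363]
 [-0.2826 -0.1824  0.9417]
 [ 0.5449 -0.8385  0.0011]]
total [-0.0013 -0.0027  0.0027] [ 0.0006 -0.0028 -0.0016] deg 0.18993242806112642 n 1 per row [-0.0013 -0.0027  0.0027] [ 0.0006 -0.0028 -0.0016]
t 10.675 p [0.6854 0.1698 0.2144] q [ 0.3865  0.1017  1.9343 -0.5689  0.7382 -0.4854] F [-0.4311 -0.3706 -2.1006] g 0.029135891672225488
[[ 0.7895  0.5134  0.3363]
 [-0.2826 -0.1824  0.9417]
 [ 0.5449 -0.8385  0.0011]]
tip [0.5747 0.2093 0.1576] proj [[316.5679 188.3829]] [[223.8894 230.2846]] lab [[319.052  186.5751]] [[229.8032 236.0339]]
```

View pics/c4.png

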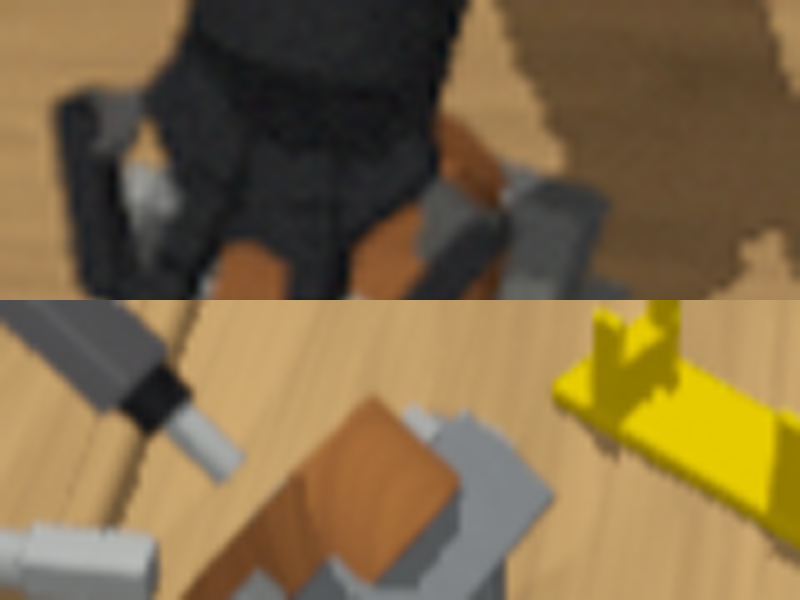

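The nose tip in the side view is at native (224.8,230.2), against a predicted (223.9,230.3), which agrees well. I'll check the face-edge slope (375,398)→(185,600) against tilt and yaw.

Run:
```python
from g import *
b=cv2.imread("pics/d4.png")
def slope(v,c):
    q=proj("side",np.array([c-v*.03,c+v*.03])); e=q[1]-q[0]; return np.degrees(np.arctan2(-e[1],e[0]))
for y in (-14,-17,-20,-23):
    out=[]
    for t in (28,30,32,34,36):
        S=R.from_euler("ZY",[y,-t],degrees=True).as_matrix(); out.append(slope(S[:,2],P+.042*S[:,1]))
    print(y,np.round(out,1))
# measured edge: brown/bench boundary, subpixel by gradient along columns
g=cv2.GaussianBlur(b,(0,0),.8).astype(float); s=g[:,:,0]/g.sum(2)  # blue share lower on the wood block
for u in range(222,246,3):
    col=s[205:250,u]; d=np.diff(col); i=np.argmin(d); print(u,205+i+.5,round(d[i],3),end="; ")
s_,M=st(); print("wand slope pred",slope(-M@Rw[:,0],s_["ee_pos"]+M@TIP),"obs",np.degrees(np.arctan2(-(468-390),232-165)))
```

```text
-14 [54.3 50.9 47.6 44.2 41. ]
-17 [54.6 51.1 47.6 44.1 40.6]
-20 [54.9 51.3 47.7 44.  40.4]
-23 [55.5 51.7 47.9 44.1 40.3]
222 231.5 -0.036; 225 229.5 -0.026; 228 237.5 -0.019; 231 233.5 -0.02; 234 230.5 -0.014; 237 226.5 -0.016; 240 224.5 -0.017; 243 220.5 -0.016; t 10.775 p [0.6875 0.1704 0.2171] q [ 0.3863  0.1013  1.9306 -0.5692  0.7376 -0.4856] F [ 0.6497  0.3231 -1.2784] g 0.02879547839564943
[[ 0.7873  0.517   0.3359]
 [-0.283  -0.181   0.9419]
 [ 0.5478 -0.8366  0.0038]]
wand slope pred -43.01448451868233 obs -49.3382667914282
```

```bash
cat >> g.py <<'E'
def chk(gap):
    to(*goal(gap)); s=observe(); M=R.from_rotvec(s["orientation"]).as_matrix(); r=(s["ee_pos"]+M@TIP-P)
    print("gap",r@n,"lat(up,side)",-r@MW[:,1],r@MW[:,2],"F.n",s["force"]@n)
E
python3 -c "
from g import *
chk(.006)"
```

```text
t 10.775 p [0.6875 0.1704 0.2171] q [ 0.3863  0.1013  1.9306 -0.5692  0.7376 -0.4856] F [ 0.6497  0.3231 -1.2784] g 0.02879547839564943
[[ 0.7873  0.517   0.3359]
 [-0.283  -0.181   0.9419]
 [ 0.5478 -0.8366  0.0038]]
total [-0.0182 -0.0015  0.0013] [-0.002  -0.0039  0.0018] deg 0.27210394923590764 n 1 per row [-0.0182 -0.0015  0.0013] [-0.002  -0.0039  0.0018]
gap 0.024201760210027633 lat(up,side) -0.0015211386924341987 -0.0009135222526171394 F.n -0.2589328164476621
```

Call:
apply_moves(travel=[[-0.006,-0.001,0.0005],[-0.006,0,0.0005],[-0.004,0,0],[0,0,0],[0,0,0]], turn=[[0,-0.002,0.001],[0,-0.002,0.001],[0,0,0],[0,0,0],[0,0,0]], grip=[0.02,0.02,0.02,0.02,0.02])

```text
time_s: 11.4
ee_pos: [0.6748, 0.1765, 0.2108]
orientation: [-1.602, -0.194, -0.718]
force: [-0.2, 0.0, -2.6]
grip_width: 0.0291
```

```bash
python3 -c "
from g import *
chk(.004)"
```

```text
t 11.4 p [0.6748 0.1765 0.2108] q [ 0.4044  0.0898  1.9558 -0.5836  0.7332 -0.4577] F [-0.1885  0.0463 -2.5694] g 0.029095127840608123
[[ 0.7881  0.5179  0.3327]
 [-0.2801 -0.1795  0.943 ]
 [ 0.5481 -0.8364  0.0036]]
total [-0.0051  0.0008 -0.0001] [-0.0037 -0.001   0.0022] deg 0.25091605390805005 n 1 per row [-0.0051  0.0008 -0.0001] [-0.0037 -0.001   0.0022]
gap 0.009063433703599815 lat(up,side) 0.0005648943569340192 0.00013294555520884608 F.n -1.5398055712425176
```

Call:
apply_moves(travel=[[-0.004,0,0],[0,0,0],[0,0,0]], turn=[[-0.002,0,0.001],[0,0,0],[0,0,0]], grip=[0.02,0.02,0.02])

```text
time_s: 11.78
ee_pos: [0.6722, 0.1777, 0.2092]
orientation: [-1.603, -0.193, -0.719]
force: [0.0, 0.3, -2.2]
grip_width: 0.0291
```

```bash
cat >> g.py <<'E'
def fc(k=4):
    f=[];
    for _ in range(k):
        f.append(observe()["force"]); get_image("side")
    s=observe(); f.append(s["force"]); M=R.from_rotvec(s["orientation"]).as_matrix(); r=(s["ee_pos"]+M@TIP-P)
    f=np.array(f); ang=np.degrees(np.arccos(np.clip((M@Rw)[:,0]@n,-1,1)))
    print("t",s["time_s"],"gap mm",1e3*r@n,"up,side mm",-1e3*r@MW[:,1],1e3*r@MW[:,2],"ang",ang,"F",f.mean(0),"F.n",(f@n).round(2),"mean",(f@n).mean())
E
python3 -c "
from g import *
fc()"
```

```text
t 11.975 gap mm 5.7524261183126635 up,side mm 0.7484685450466094 0.4676980999705162 ang 0.14649781293788244 F [-0.107   0.0671 -1.7184] F.n [-1.23 -0.91 -0.75 -1.29 -0.93] mean -1.0248465730878853
```

Call:
apply_moves(travel=[[-0.003,0,0],[0,0,0]], turn=[[0,0,0],[0,0,0]], grip=[0.02,0.02])

```text
time_s: 12.22
ee_pos: [0.6706, 0.1784, 0.2085]
orientation: [-1.603, -0.195, -0.72]
force: [1.5, -1.7, -1.4]
grip_width: 0.0292
```

```bash
python3 -c "
from g import *
fc(3)"
```

```text
t 12.375 gap mm 3.8622172388757474 up,side mm 0.8559133118706873 0.5493614899410189 ang 0.23983647397389993 F [ 2.0785 -1.4292 -0.6064] F.n [0.91 2.61 2.39 1.02] mean 1.732155092746431
```

Call:
apply_moves(travel=[[-0.003,0,0],[0,0,0]], turn=[[0,0,0],[0,0,0]], grip=[0.02,0.02])

```text
time_s: 12.62
ee_pos: [0.6688, 0.179, 0.2076]
orientation: [-1.602, -0.196, -0.721]
force: [2.6, -2.4, -0.5]
grip_width: 0.0291
```

```bash
python3 -c "
from g import *
fc(3)"
```

```text
t 12.775 gap mm 1.812009182626142 up,side mm 0.9146510443568233 0.5917599530381761 ang 0.3210489215303957 F [ 2.9533 -1.9113 -0.2935] F.n [2.52 2.49 3.41 2.5 ] mean 2.7319379809949407
```

Contact at a gap of about 6 mm: 2.8 N at 3.9 mm and 3.8 N at 1.8 mm, which fits the spring law. About 1.8 mm more reaches 6 mm of nose travel.

Call:
apply_moves(travel=[[-0.0026,0,0],[0,0,0]], turn=[[0,0,0],[0,0,0]], grip=[0.02,0.02])

```text
time_s: 13.02
ee_pos: [0.6673, 0.1796, 0.2067]
orientation: [-1.602, -0.197, -0.722]
force: [3.7, -2.6, 0.1]
grip_width: 0.0294
```

```bash
python3 -c "
from g import *
fc(4)"
```

```text
t 13.225 gap mm -0.1081034571055664 up,side mm 0.9095837042624718 0.6013050424638928 ang 0.3793329503190176 F [ 3.5224 -2.4299 -0.0719] F.n [3.75 3.61 3.34 3.46 3.1 ] mean 3.4497716718008973
```

```bash
python3 -c "
from g import *
for _ in range(4): fc(12)"
```

```text
t 13.825 gap mm -0.2799101897843814 up,side mm 0.8843866028284799 0.5848262021421681 ang 0.36507663036602556 F [ 3.5918 -2.6209  0.0143] F.n [3.1  3.29 3.36 3.83 3.04 3.92 3.23 3.2  3.89 3.64 4.88 4.36 3.13] mean 3.6050929373635374
t 14.425 gap mm -0.2885778524524681 up,side mm 0.8954313634536331 0.5968533718368679 ang 0.36663889009104433 F [ 3.8121 -2.5757  0.1014] F.n [3.13 3.63 4.19 4.79 3.95 3.17 3.1  3.67 4.38 3.83 3.78 4.4  3.56] mean 3.814344866270952
t 15.025 gap mm -0.32660520355473427 up,side mm 0.8867041841391939 0.6220717030360092 ang 0.36247162833438407 F [ 3.8993 -2.5265 -0.0247] F.n [3.56 4.59 4.43 3.11 3.61 2.75 3.46 4.56 4.8  3.72 4.11 3.18 3.56] mean 3.8022589732127705
t 15.625 gap mm -0.28071376125686076 up,side mm 0.8886895374531808 0.6154360174514243 ang 0.3653196335194444 F [ 3.6745 -2.681   0.0381] F.n [3.56 2.78 3.96 3.85 3.33 4.4  3.73 3.77 3.67 2.76 3.95 4.29 4.07] mean 3.7005408160846986
```

Held 2.4 s at about 4.7 N, which is about 6 mm, steady to 0.1 mm. I'll look once at the contact before leaving.

```bash
python3 -c "
from g import *
a,_,_=snap('scene','s5'); b,_,_=snap('side','d5')
print(proj('scene',P),proj('side',P))
A=cv2.resize(a[165:215,285:355],(420*2//2,300),interpolation=cv2.INTER_CUBIC); B=cv2.resize(b[215:265,195:265],(420,300),interpolation=cv2.INTER_CUBIC)
cv2.imwrite('pics/c5.png',np.vstack([A,B]))"
```

```text
[[319.052  186.5751]] [[229.8032 236.0339]]
```

View pics/c5.png

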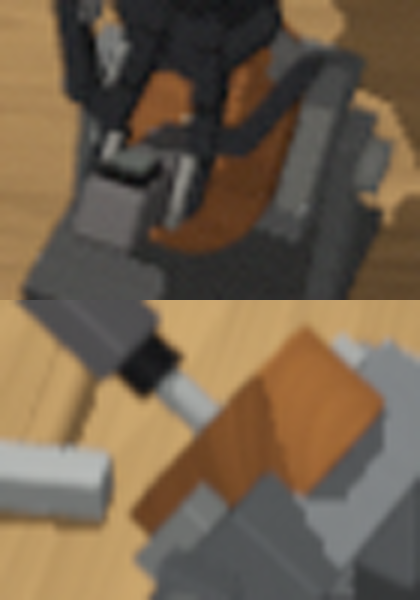

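The side view shows the nose flat on the face at mid-length (205,425), and the scanner looks square to it. The label itself is hidden by the gripper in the scene view. Retreating along the axis now.

Call:
apply_moves(travel=[[0.005,0,0],[0.015,0,0],[0.03,0,0],[0.04,-0.01,0],[0.03,-0.03,0],[0,0,0]], turn=[[0,0,0],[0,0,0],[0,0,0],[0,0,0],[0,0,0],[0,0,0]], grip=[0.02,0.02,0.02,0.02,0.02,0.02])

```text
time_s: 16.48
ee_pos: [0.7407, 0.1532, 0.3024]
orientation: [-1.604, -0.185, -0.712]
force: [0.5, 0.1, -1.9]
grip_width: 0.029
```

Run:
```python
from g import *
d=np.load("pics/w1.npz");K,T=d["K"],d["T"]
im=cv2.imread("pics/w1.png").astype(int).sum(2)
f=lambda u,v,z: wonz((u,v),z,K,T)
e=np.array([np.cos(np.radians(131)),np.sin(np.radians(131)),0]); w=np.array([-e[1],e[0],0]); o=np.array([.548,-.229,.056])
for v in range(100,238,8):
    r=im[v,200:290]; dk=np.where(r<190)[0]+200
    m=np.diff(im[v,195:300]); L=195+np.argmin(m[:40])+.5; Rr=195+60+np.argmax(m[60:])+.5
    a,b=f(L+.5,v,.003),f(Rr+.5,v,.003); print(v,L,Rr,"x",(a-o)@e*1e3,"lat",(a-o)@w*1e3,(b-o)@w*1e3,"mid",((a+b)/2-o)@w*1e3)
G=np.array([[.6546,.0114,.7559],[-.7559,-.0064,.6546],[.0124,-.9999,.0044]]); G=R.from_matrix(G).as_matrix()
to([.5535,-.2313,.26],G)
```

```text
100 222.5 276.5 x 83.68483022502312 lat 29.312816430300785 -35.806828561062105 mid -3.2470060653806696
108 221.5 271.5 x 73.8347276492228 lat 30.16596640719736 -30.340001711027867 mid -0.08701765191525695
116 221.5 271.5 x 63.99520219800653 lat 29.82064497269298 -30.924883142668275 mid -0.5521190849875924
124 220.5 270.5 x 54.0722094765144 lat 30.723042942415795 -30.302509375447038 mid 0.21026678348437094
132 220.5 270.5 x 44.134557372080856 lat 30.4171189730845 -30.90968969196938 mid -0.24628535944248317
140 220.5 269.5 x 34.12662181042854 lat 30.128085595020767 -30.29857520882407 mid -0.08524480690160707
148 220.5 269.5 x 24.032923268837212 lat 29.855734027123567 -30.929643783679982 mid -0.536954878278166
156 220.5 269.5 x 13.837465593095576 lat 29.59991213118511 -31.577398805171658 mid -0.9887433369932734
164 219.5 268.5 x 3.4676747000950554 lat 30.629102899868816 -30.985808665515567 mid -0.17835288282340936
172 219.5 267.5 x -6.9848377505818195 lat 30.415604447363336 -30.394842991383612 mid 0.010380727989820256
180 219.5 267.5 x -17.59140049935998 lat 30.219293936956305 -31.07980
[... 418 characters left out ...]
498638607 mid -0.8908806233864618
220 219.5 264.5 x -73.65127148281687 lat 29.502012785564887 -30.827326257626 mid -0.6626567360305232
228 218.5 263.5 x -85.71595036535479 lat 30.78302010977875 -30.26060202858041 mid 0.26120904059912736
236 229.5 261.5 x -97.08260176005452 lat 15.537170751437344 -28.31953282380975 mid -6.39118103618621
t 16.475 p [0.7407 0.1532 0.3024] q [ 0.3241  0.1199  1.7445 -0.4537  0.8615 -0.6794] F [ 0.5237  0.0558 -1.8638] g 0.02903493552728089
[[ 0.7926  0.5098  0.3345]
 [-0.2822 -0.1795  0.9424]
 [ 0.5405 -0.8413  0.0016]]
total [-0.0628  0.0092 -0.425 ] [-0.1476  0.5013  0.5446] deg 43.244999462910606 n 8 per row [-0.0079  0.0012 -0.0531] [-0.0184  0.0627  0.0681]
```

The cradle axis agrees with the recorded grasp pose once the wrist camera's lateral bias (seen in w2) is allowed for, so I return to that pose. Rotation first.

Call:
apply_moves(travel=[[0,0,0],[0,0,0],[0,0,0],[0,0,0],[0,0,0],[0,0,0]], turn=[[-0.03,0.1,0.109],[-0.03,0.1,0.109],[-0.03,0.1,0.109],[-0.03,0.1,0.109],[-0.03,0.1,0.109],[0,0,0]], grip=[0.02,0.02,0.02,0.02,0.02,0.02])

```text
time_s: 17.23
ee_pos: [0.7322, 0.1548, 0.2855]
orientation: [-1.474, 0.703, -0.658]
force: [-0.2, 1.0, -2.1]
grip_width: 0.0291
```

```bash
cat >> g.py <<'E'
G=R.from_rotvec([-1.466,.659,-.68]).as_matrix()
E
python3 -c "
from g import *
to([.5535,-.2313,.24],G)"
```

```text
t 17.225 p [0.7322 0.1548 0.2855] q [ 0.1724  0.3998  1.3289  0.0058  1.4425 -0.529 ] F [-0.173   0.9952 -2.062 ] g 0.02906236831348916
[[ 0.6443 -0.0301  0.7641]
 [-0.7645  0.0006  0.6447]
 [-0.0199 -0.9995 -0.0226]]
total [ 0.1809  0.0506 -0.3845] [ 0.0272 -0.013  -0.0322] deg 2.5280448075548714 n 8 per row [ 0.0226  0.0063 -0.0481] [ 0.0034 -0.0016 -0.004 ]
```

Call:
apply_moves(travel=[[0.022,0.005,-0.048],[0.022,0.005,-0.048],[0.022,0.005,-0.048],[0.022,0.005,-0.048],[0.022,0.005,-0.048],[0.022,0.005,-0.048],[0.022,0.005,-0.048],[0.022,0.005,-0.048],[0,0,0],[0,0,0]], turn=[[0.003,-0.002,-0.004],[0.003,-0.002,-0.004],[0.003,-0.002,-0.004],[0.003,-0.002,-0.004],[0.003,-0.002,-0.004],[0.003,-0.002,-0.004],[0.003,-0.002,-0.004],[0.003,0,-0.004],[0,0,0],[0,0,0]], grip=[0.02,0.02,0.02,0.02,0.02,0.02,0.02,0.02,0.02,0.02])

```text
time_s: 18.48
ee_pos: [0.5432, -0.2315, 0.2345]
orientation: [-1.485, 0.641, -0.656]
force: [0.5, 1.0, -1.7]
grip_width: 0.0289
```

```bash
python3 -c "
from g import *
to([.5535,-.2313,.09],G)"
```

```text
t 18.475 p [ 0.5432 -0.2315  0.2345] q [-0.438   0.0973  1.793  -0.0128  1.2421 -1.176 ] F [ 0.4948  0.9684 -1.6625] g 0.028899642009574067
[[ 0.6758  0.0032  0.7371]
 [-0.737  -0.0149  0.6758]
 [ 0.0132 -0.9999 -0.0077]]
total [0.0049 0.1446 0.0089] [0.0119 0.0285 0.001 ] deg 1.7716558775952018 n 3 per row [0.0016 0.0482 0.003 ] [0.004  0.0095 0.0003]
```

Call:
apply_moves(travel=[[0.001,0.036,0.002],[0.001,0.036,0.002],[0.001,0.036,0.002],[0.001,0.034,0.002],[0,0,0],[0,0,0]], turn=[[0.003,0.007,0],[0.003,0.007,0],[0.003,0.007,0],[0.003,0.007,0],[0,0,0],[0,0,0]], grip=[0.02,0.02,0.02,0.02,0.02,0.02])

```text
time_s: 19.23
ee_pos: [0.558, -0.2214, 0.091]
orientation: [-1.47, 0.64, -0.674]
force: [0.2, 0.4, -1.6]
grip_width: 0.029
```

```bash
python3 -c "
from g import *
to([.5535,-.2313,.06],G); im,K,T=snap('wrist','w6')
cv2.imwrite('pics/w6b.png',cv2.resize(im[30:290,180:330],(346,600),interpolation=cv2.INTER_CUBIC))"
```

```text
t 19.225 p [ 0.558  -0.2214  0.091 ] q [-0.419   0.2355  1.9143 -0.0006  0.9711 -1.1485] F [ 0.235   0.3805 -1.6369] g 0.02900037060503468
[[ 0.6666  0.0187  0.7452]
 [-0.7452 -0.0089  0.6668]
 [ 0.0191 -0.9998  0.008 ]]
total [ 0.0038  0.031  -0.0102] [-0.0037  0.0162  0.0067] deg 1.028243458106509 n 1 per row [ 0.0038  0.031  -0.0102] [-0.0037  0.0162  0.0067]
```

View pics/w6b.png

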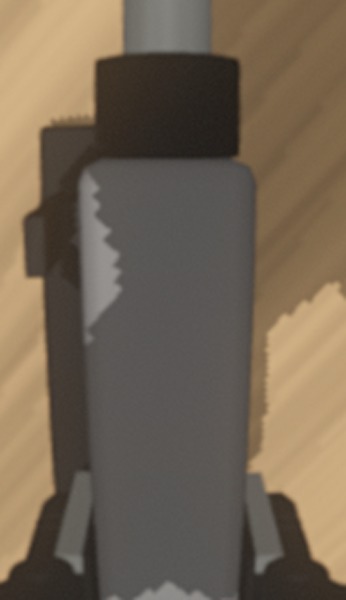

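The view shows the scanner about 10 mm right of the cradle (left cheek visible at (45,240)), matching the computed offset. I'll correct it before lowering.

Call:
apply_moves(travel=[[0.002,0,-0.005],[0.002,0,-0.005],[0,0,0],[0,0,0]], turn=[[-0.002,0.008,0.003],[-0.002,0.008,0.003],[0,0,0],[0,0,0]], grip=[0.02,0.02,0.02,0.02])

```text
time_s: 19.77
ee_pos: [0.5552, -0.2332, 0.0958]
orientation: [-1.467, 0.654, -0.687]
force: [0.3, -0.4, -1.1]
grip_width: 0.0291
```

```bash
python3 -c "
from g import *
to([.5535,-.2313,.07],G)"
```

```text
t 19.775 p [ 0.5552 -0.2332  0.0958] q [-0.438   0.2336  1.9067 -0.0019  0.9808 -1.1495] F [ 0.2578 -0.4328 -1.0902] g 0.029138609214785005
[[ 0.6536  0.0179  0.7567]
 [-0.7566 -0.0101  0.6538]
 [ 0.0194 -0.9998  0.0069]]
total [-0.0031  0.0257 -0.0003] [-0.0023 -0.0011  0.0071] deg 0.4347687071963228 n 1 per row [-0.0031  0.0257 -0.0003] [-0.0023 -0.0011  0.0071]
```

Call:
apply_moves(travel=[[-0.0015,0.012,0],[-0.0015,0.012,0],[0,0,0],[0,0,0]], turn=[[0,0,0.004],[0,0,0.003],[0,0,0],[0,0,0]], grip=[0.02,0.02,0.02,0.02])

```text
time_s: 20.27
ee_pos: [0.5527, -0.2306, 0.0689]
orientation: [-1.463, 0.661, -0.68]
force: [0.2, -0.7, -2.4]
grip_width: 0.0289
```

```bash
python3 -c "
from g import *
to([.5535,-.2313,.042],G); im,K,T=snap('wrist','w7')
cv2.imwrite('pics/w7b.png',cv2.resize(im[30:290,180:330],(346,600),interpolation=cv2.INTER_CUBIC))"
```

```text
t 20.275 p [ 0.5527 -0.2306  0.0689] q [-0.4378  0.2645  1.9248  0.002   0.9407 -1.1513] F [ 0.1678 -0.6772 -2.3566] g 0.028931841869680834
[[ 0.6536  0.0111  0.7568]
 [-0.7568 -0.0035  0.6536]
 [ 0.0099 -0.9999  0.0062]]
total [ 0.0008  0.0269 -0.    ] [-0.0015 -0.0013 -0.0023] deg 0.1756906775610558 n 1 per row [ 0.0008  0.0269 -0.    ] [-0.0015 -0.0013 -0.0023]
```

View pics/w7b.png

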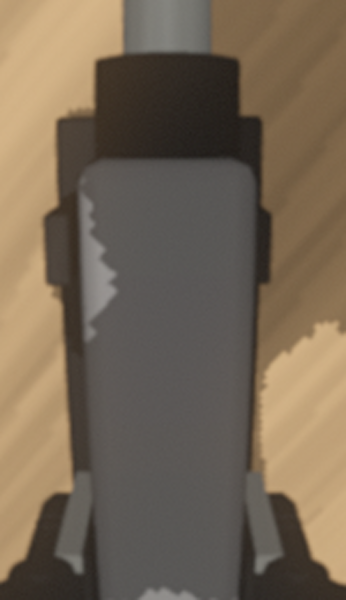

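The scanner sits about 2 mm right of the cheeks' centre: its centre is at 167.5, the cheeks span 45 to 270, and slack is 3.5 mm. I'll shift -2 mm in z and lower.

Call:
apply_moves(travel=[[0,0,-0.002],[0,0,0],[0,0.007,0],[0,0.007,0],[0,0.007,0],[0,0,0]], turn=[[0,0,0],[0,0,0],[0,0,0],[0,0,0],[0,0,0],[0,0,0]], grip=[0.02,0.02,0.02,0.02,0.02,0.02])

```text
time_s: 21.08
ee_pos: [0.5515, -0.2321, 0.0468]
orientation: [-1.463, 0.661, -0.68]
force: [-0.0, -0.1, -1.0]
grip_width: 0.0292
```

```bash
python3 -c "
from g import *
to([.5535,-.2313,.042],G)"
```

```text
t 21.075 p [ 0.5515 -0.2321  0.0468] q [-0.441   0.2909  1.9389  0.0021  0.8996 -1.1546] F [-0.0486 -0.0978 -1.0018] g 0.029190594255695927
[[ 0.6536  0.0116  0.7568]
 [-0.7568 -0.0037  0.6536]
 [ 0.0104 -0.9999  0.0064]]
total [0.0006 0.0048 0.002 ] [-0.0017 -0.0013 -0.0018] deg 0.16316330245038788 n 1 per row [0.0006 0.0048 0.002 ] [-0.0017 -0.0013 -0.0018]
```

Call:
apply_moves(travel=[[0,0.003,0],[0,0.002,0],[0,0,0]], turn=[[0,0,0],[0,0,0],[0,0,0]], grip=[0.02,0.02,0.02])

```text
time_s: 21.45
ee_pos: [0.5517, -0.2322, 0.0415]
orientation: [-1.463, 0.66, -0.68]
force: [0.1, -0.6, -1.3]
grip_width: 0.0293
```

```bash
python3 -c "
from g import *
to([.5535,-.2313,.041],G)"
```

```text
t 21.45 p [ 0.5517 -0.2322  0.0415] q [-0.4409  0.2981  1.9413  0.002   0.89   -1.1546] F [ 0.1433 -0.5829 -1.3427] g 0.029303636381601213
[[ 0.6536  0.0117  0.7568]
 [-0.7568 -0.0038  0.6537]
 [ 0.0105 -0.9999  0.0064]]
total [0.0005 0.0005 0.0019] [-0.0018 -0.0013 -0.0017] deg 0.15813410027822417 n 1 per row [0.0005 0.0005 0.0019] [-0.0018 -0.0013 -0.0017]
```

Call:
apply_moves(travel=[[0,0.0007,0],[0,0,0],[0,0,0],[0,0,0],[0,0,0],[0,0,0],[0,0,0],[0,0,0]], turn=[[0,0,0],[0,0,0],[0,0,0],[0,0,0],[0,0,0],[0,0,0],[0,0,0],[0,0,0]], grip=[0.029,0.032,0.036,0.045,0.06,0.07,0.07,0.07], grip_force=20)

```text
time_s: 22.45
ee_pos: [0.5534, -0.233, 0.0427]
orientation: [-1.463, 0.657, -0.683]
force: [0.1, 0.0, -0.5]
grip_width: 0.0699
```

Call:
apply_moves(travel=[[0,-0.01,0],[0,-0.03,0],[0,-0.05,0],[0,-0.05,0],[0,-0.04,0],[0,0,0],[0,0,0]], turn=[[0,0,0],[0,0,0],[0,0,0],[0,0,0],[0,0,0],[0,0,0],[0,0,0]], grip=[0.07,0.07,0.07,0.07,0.07,0.07,0.07])

```text
time_s: 23.32
ee_pos: [0.5501, -0.2317, 0.231]
orientation: [-1.463, 0.657, -0.684]
force: [-0.4, -0.3, -0.8]
grip_width: 0.07
```

```bash
python3 -c "
from g import *
st(); im,K,T=snap('wrist','w8'); a,_,_=snap('scene','s8'); b,_,_=snap('side','d8')
L=cv2.resize(im[:, 120:400],(437,600),interpolation=cv2.INTER_CUBIC)
A=cv2.resize(a[150:240,150:260],(363,300)); A=cv2.resize(a[150:240,150:260],(363,297)); B=cv2.resize(b[145:215,225:311],(363,303),interpolation=cv2.INTER_CUBIC)
cv2.imwrite('pics/f8.png',np.hstack([L,np.vstack([A,B])]))"
```

```text
t 23.325 p [ 0.5501 -0.2317  0.231 ] q [-0.4414  0.1067  1.7893  0.0018  1.2291 -1.1544] F [-0.3657 -0.3117 -0.7636] g 0.07002246642598278
[[ 0.6535  0.0156  0.7568]
 [-0.7568 -0.0055  0.6536]
 [ 0.0144 -0.9999  0.0082]]
```

View pics/f8.png

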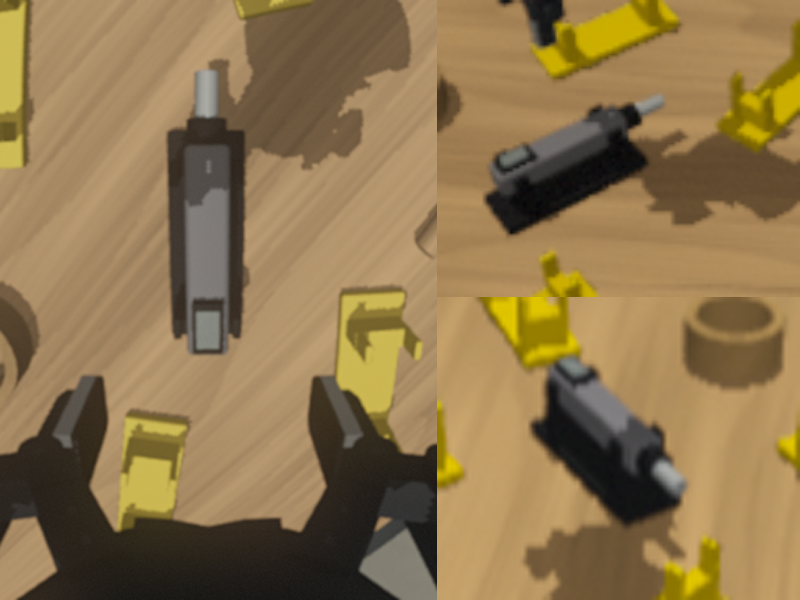

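The wrist, scene and side views all show the scanner back in the black cradle, display up and nose the same way. A quick numeric check against the start, then hand in.

Run:
```python
from g import *
e=np.array([np.cos(np.radians(131)),np.sin(np.radians(131)),0]); w=np.array([-e[1],e[0],0]); o=np.array([.548,-.229,.056])
def rep(n,tip,rear,fL,fR):
    d=np.load(f"pics/{n}.npz");K,T=d["K"],d["T"]
    q=[wonz(p,z,K,T)-o for p,z in [(tip,.06),(rear,.066),(fL,.004),(fR,.004)]]
    print(n,[((v@e)*1e3,(v@w)*1e3) for v in q])
s=1/1.5607
rep("w1",(387*.64,98*.64),(374.5*.64,382*.64),(347*.64,156*.64),(425*.64,158*.64))
rep("w8",(120+206*s,71*s),(120+206.5*s,353*s),(120+168*s,130*s),(120+243.5*s,131*s))
a,b=[cv2.imread(f"pics/{n}.png").astype(int) for n in ("scene0","s8")]
for nm,(x0,y0,x1,y1) in dict(stand=(285,160,352,232),bottle=(362,180,392,222),hammer=(212,228,298,260),tape=(122,165,156,194)).items():
    print(nm,"mean abs diff",np.abs(a-b)[y0:y1,x0:x1].mean())
```

```text
w1 [(np.float64(124.5353087890392), np.float64(0.47019172879171683)), (np.float64(-74.58447507123675), np.float64(0.4080112861545242)), (np.float64(83.87144586427796), np.float64(30.337516654788317)), (np.float64(85.09482930671776), np.float64(-29.78248018349281))]
w8 [(np.float64(124.44717862327019), np.float64(-0.20502922664240977)), (np.float64(-74.69323441751278), np.float64(0.4242087142192632)), (np.float64(85.40523514725432), np.float64(29.210548269548045)), (np.float64(84.32206456410984), np.float64(-29.65275297066592))]
stand mean abs diff 5.23389994472084
bottle mean abs diff 4.139153439153439
hammer mean abs diff 4.166061046511628
tape mean abs diff 3.5933062880324544
```

```bash
python3 -c "
from cell import *
print(sign_off())"
```

```text
the job is handed in; nothing more can be done
None
```

The scanner pressed squarely onto the label, held there for over two seconds, and now lies back in its black cradle as it was. The job is handed in at about 23.5 s of the 54 s allowed; no verdict was given.

- **Press:** I aimed along the label normal, taken as a stand yaw of about -19.5° and a tilt of about 32.4°. The spring force matched about 6 mm of nose travel (about 4.7 N). It was held 2.4 s, moving no more than 0.2 mm.
- **Return:** The wrist camera puts the nose tip and handle rear within about 1 mm of where they started. Nose direction is the same and the display is up. The gripper was open and clear above it.
- **Surroundings:** Before and after pictures of the clamp, bottle, hammer and tape differ only by noise and shadow.

**Checks that disagreed or could not be made:**
- The first block-outline fit gave a yaw of -14°. The jaw edges and the wrist view of the foot's front edge gave -20 to -21°. I used -19.5°.
- The wrist and scene cameras differ by 2–3 mm on the label centre.
- While pressing, the measured force had a sideways part of about 1.5 N, which I put down to friction.
- The gripper hid the label during contact, so the exact nose-to-label centring was not seen directly.

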